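Stand a flat optical filter in its holder by way of a 45-degree rest

TASK

Mount the green filter that lies on the mouse mat on edge in its holder. Take it by its rim and lay it on the small 45-degree rest, flat on the cork and against the two steel pins; let go and take it again by its rim, now from the upper end of the slope. Stand it in the slot of the holder, all the way down on the two brass pins, let go, and swing the red retaining arm over it as far as it goes; do not drop the filter and leave the other things on the desk where they are.

Things in the scene. Friction and masses are not known exactly. Their poses are not given: they have to be found in the camera images.
- green_filter: The green optical filter in its black ring: a disc of 45 mm diameter, 6 mm thick, 28 g. It lies flat on the blue mouse mat (2 mm thick). Origin at the centre of its underside; z is the disc's axis (up at the start).
- filter_mid (a point): Centre of the filter, half-way through its thickness (3 mm above its underside along the disc's axis).
- rest: 45-degree aluminium rest, fixed on a base 92 x 70 x 8 mm. Origin on the desk under the seat, z up; the cork-faced slope faces -x and rises to +x. The sloping plate is only 26 mm wide (y), 13 mm thick, reaching 20 mm up and 30 mm down the slope from the seat, with only a 24 mm wide column under it: a filter on it overhangs 9.5 mm on both sides, free for the fingers.
- rest_seat (a point): Where the filter's centre (half-way through its thickness) is when it lies on the cork against both pins: 64 mm above the desk. z: outward normal of the slope (45 degrees from vertical); x: up the slope; y: level, across the plate. The pins (steel, 6 mm diameter, 18 mm apart, standing 9.5 mm out of the slope) are 24 mm down the slope from here.
- holder: Filter holder, fixed: a fork on a dark base 124 x 74 x 8 mm (42 mm before to 82 mm behind the slot). Origin on the desk under the slot, z up, x to the post of the retaining arm. The fork plates before and behind the filter leave a slot of 8 mm with a mouth of about 15 mm, are 36 mm wide (y; the filter overhangs 4.5 mm on both sides) and end 75 mm above the desk.
- holder_seat (a point): Where the filter's centre is when it stands fully down in the slot: 70 mm above the desk, carried by two brass pins of 6 mm diameter, 28 mm apart, between the fork plates. The disc's axis is then level, along this point's x axis (which points to the post); y is level, along the slot.
- retainer_knob (a point): Centre of the upright black knob (10 mm diameter, 13 mm tall) on the free end of the red retaining arm: 106 mm above the desk, 54 mm from the arm's hinge, a vertical steel post at x = +56 mm of the holder. The arm's upper side is 99 mm above the desk, its underside 94.7 mm, about 2 mm over the top of a seated filter.
- retainer (a joint): Angle of the red arm about its vertical post. 0: fully closed, at its stop, pointing from the post over the filter (the holder's -x). Positive: open, anticlockwise seen from above, so that the knob goes to the holder's -y side; up to 2.0. It turns with light friction (about 0.6 N at the knob) and stays where it is left.
- binders: Row of six tall ring binders standing behind the mouse mat, fixed: 318 mm tall, 367 mm wide and 282 mm deep. Origin at the middle of their underside. Their front faces the robot, 0.14 m nearer than the origin, and the row reaches 0.185 m to both sides of it. Keep the wrist clear of them, above all when the tool is tilted or carried across.
- objective_can: Black plastic can, 43 mm diameter, 61 mm tall, standing. Bystander. Origin at the centre of its underside.
- immersion_oil: Small brown bottle with a black cap, 29 mm diameter, 62 mm tall, standing. Bystander. Origin at the centre of its underside.
- marker_blue: Felt marker with a blue cap, 126 mm long (along its y), 12 mm thick, lying on the desk. Bystander. Origin at the middle of its underside.
- beaker: Glass beaker, 45 mm diameter, 57 mm tall, standing. Bystander. Origin at the centre of its underside.
Things that resemble listed ones, but are neither listed nor needed, are in the scene too. There is more than one size of the green_filter; the one meant has the size given above.

How it is judged:
By the outcome, as a careful person would: the job done as asked, in the order asked, and still so for the second after the job is handed in, with the robot touching nothing.
It also fails if it takes over 67 s, if anything falls off the work surface, if the arm or the gripper's body presses on something with over 40 N, if the wrist force passes 120 N, or if a joint passes its speed limit or range.

ROBOT

A 6-joint arm with a two-finger parallel gripper is mounted at the origin on a cart in front of the work surface, level with it; the furniture and walls round the work are solid. World frame = base frame: x ahead of the robot, y to its left, z up, the work surface at z = 0. Lengths are in m, angles in degrees, forces in N, time in s.
With the tool pointing down it reaches from about 0.225 to 0.725 m from the base axis. Payload 3.1 kg.
Tool frame: the origin (TCP) lies midway between the tips of the shut fingers; the grasp point (between the pads) lies grip_point_offset behind it (grip_point_offset is the distance from the TCP to the grasp point, in m); z points along the fingers, y is the line along which they close (so a half turn about z gives the same grasp; the last joint's range is limited). The gripper opens to 85 mm and grips with 20 to 120 N. Pads are 22 mm wide; open, the fingers measure 114 mm over their backs; the gripper's body (76 mm by 85 mm) begins 54 mm behind the grasp point. The pads swing forward as they close: fully open they stand 13 mm farther back than shut.
Start: joints at [-73.499, 2.75, 5.684, 92.934, 0, 82.678], TCP at [0.212, -0.48, 0.231] pointing down, gripper open.
Joint ranges: [-166.93, 166.93], [-56.73, 111.36], [-69.38, 81.34], [-121.58, 131.49], [-85.45, 84.26], [-180, 180]. Speed limits (degrees/s): [159.86, 159.86, 180, 180, 180, 180].

INTERFACE

Orientations are given as a 3x3 rotation matrix whose columns are the frame's x, y, z axes.
In Python, from station import * gives the robot as it stands.
- The arm moves only by the shell command python3 -m creep 'ROWS' [FORCE]. ROWS is a JSON object of lists of equal length, an entry for each row: "xyz": the shift along the tool's x, y, z in mm, a list of three; "rotation": the turn, a rotation vector about the tool's x, y, z in rad, a list of three; "gripper": the closure in counts, from 0 (fully open) to 255 (shut). A call has 1 to 5 rows; each row shifts and turns the commanded pose from where the row before left it, along the tool's axes as they then stand; what a row does not reach is not made up. A row lasts 1/8 s, in which the tool goes at most 62.5 mm and 10.7 degrees, less where a joint would pass 70% of its speed; a pose out of reach is approached as far as the arm can. A call is refused whole if a number of a shift passes 62.5 or a number of a turn 0.188, either way. A call with a gripper value outside its range is refused whole. The fingers move at their own pace and stop on an object; FORCE is the grip in N (left out, the last holds). Time passes only in rows, so rows that do not move let the fingers close. It gives the time, the measured TCP pose, the force, the opening and the grip force at its end, in the units of the state.
- state(): the state, without advancing time (a new reading comes with each control period).
- capture(name): name is "scene" or "top" or "wrist"; returns a dict with "img" (384x512x3 uint8, blue, green, red), "range_z" (384x512 float32, m along the optical axis (not along the pixel's ray), 0 where there is no reading), "camera_matrix" (3x3 intrinsics, pixels), "extrinsics" (4x4, takes a point from world to camera coordinates). Camera axes: x right, y up, looking along -z (the intrinsics and any distortion apply to the point x, -y, -z); pixel columns grow to the right and rows downward; lengths in m; the calibration is good to about 2 mm. The wrist camera is an equidistant fisheye: a pixel r from the principal point sees the ray r / f radians off the axis. A picture is of the moment at which its call begins.
- hand_in(): hands the job in; it is judged then, once.
The state is a dict: "time": time; "q": joint angles; "qd": joint speeds; "joint_torque": joint torques, N m; "ee_pos": TCP position; "tcp_rot": TCP orientation; "wrist_force": force on the tool from outside, world axes, zero at the start; "ft_torque": the same for the moment, N m; "width": finger opening in m; "gripper_force": force on a finger pad.
Only numpy, scipy, OpenCV 4.12 (cv2) and the standard library are available. Lean on these libraries where they do the work, as an engineer would, in place of code of your own. Each camera call takes 0.05 s, during which the arm holds its last target. There are 200 camera calls.

## Working session

There is one attempt and no reset: what is moved stays moved. The work goes in short steps, Python scripts to look and compute and a shell command to move; the robot and the scene stay as the last step left them, time stands still between calls to the robot, and variables do not carry over. Pictures are saved under pics/ and viewed, at most 10 in all, crops included, and the job is handed in when it is done.

```bash
ls; mkdir -p pics
python3 - <<'E'
from station import *
import cv2,numpy as np,pickle
s=state();print({k:np.round(v,3).tolist() for k,v in s.items()})
try: print(grip_point_offset)
except Exception as e: print(e)
d={n:capture(n) for n in("scene","top")}
pickle.dump(d,open('c0.pkl','wb'))
for n in d:
    print(n,d[n]['camera_matrix'].tolist(),np.round(d[n]['extrinsics'],4).tolist(),{k for k in d[n]})
    cv2.imwrite(f'pics/{n}0.png',cv2.resize(d[n]['img'],(800,600),interpolation=cv2.INTER_CUBIC))
E
```

```text
pics
{'time': 0.0, 'q': [-73.498, 2.793, 5.59, 92.935, 0.002, 82.677], 'qd': [-0.079, 0.025, -0.083, 0.033, 0.012, -0.083], 'joint_torque': [-0.001, -33.878, 32.002, 0.02, -0.0, 0.0], 'ee_pos': [0.212, -0.48, 0.23], 'tcp_rot': [[0.915, 0.404, -0.001], [0.404, -0.915, 0.002], [0.0, -0.002, -1.0]], 'wrist_force': [-0.46, -0.686, 0.077], 'ft_torque': [-0.005, -0.074, -0.012], 'gripper_force': 0.0, 'width': 0.085}
0.0187
scene [[389.6684125954082, 0.0, 250.2799150326136], [0.0, 389.6684125954082, 191.9536126483647], [0.0, 0.0, 1.0]] [[-0.0269, -0.9996, 0.0127, 0.0226], [0.6367, -0.0074, 0.771, -0.4175], [-0.7706, 0.0288, 0.6367, -0.894], [0.0, 0.0, 0.0, 1.0]] {'img', 'extrinsics', 'camera_matrix', 'range_z'}
top [[397.2313548694736, 0.0, 252.7904881616461], [0.0, 397.2313548694736, 191.07726973891144], [0.0, 0.0, 1.0]] [[0.0186, -0.9997, 0.0128, 0.0157], [0.9952, 0.0198, 0.0959, -0.5352], [-0.0961, 0.011, 0.9953, -1.0678], [0.0, 0.0, 0.0, 1.0]] {'img', 'extrinsics', 'camera_matrix', 'range_z'}
```

View pics/scene0.png

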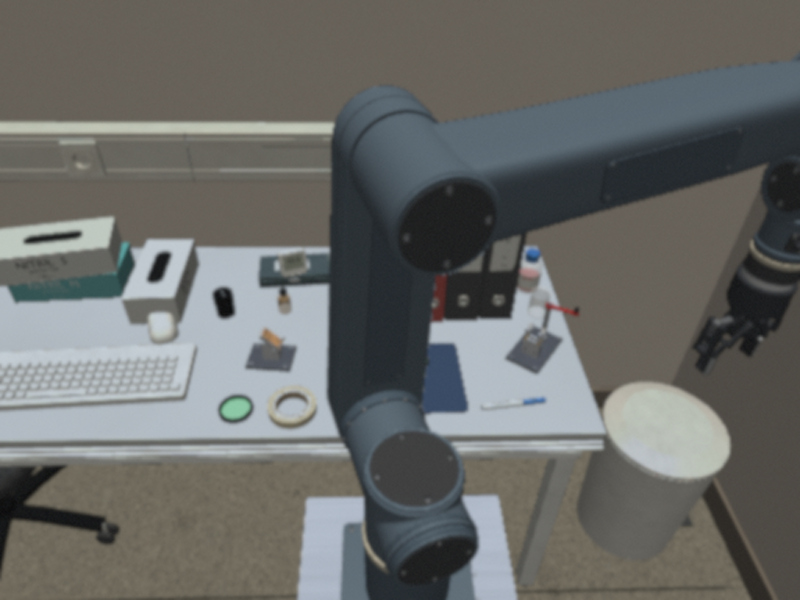

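View pics/top0.png

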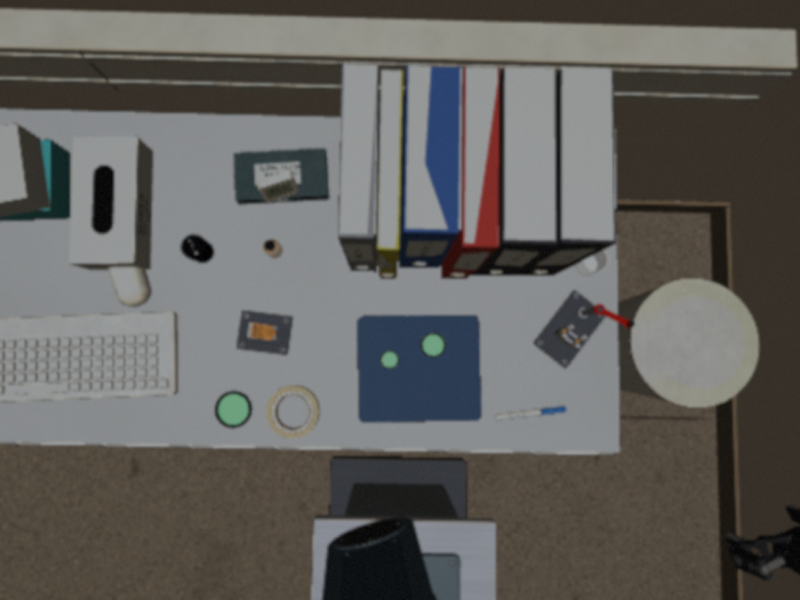

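The top view shows three green discs: (432,345) and (390,359) on the mat, and (233,408) off it on the desk, which is too large. The rest is at (264,332), the holder at (570,330) and the red arm runs (597,309)-(630,324). I'll measure them next.

```bash
cat > h.py <<'E'
import numpy as np,cv2,pickle
def ray(c,u,v):
    K=c['camera_matrix'];E=c['extrinsics'];R=E[:3,:3];t=E[:3,3]
    u=np.asarray(u,float);v=np.asarray(v,float)
    d=np.stack([(u-K[0,2])/K[0,0],-(v-K[1,2])/K[1,1],-np.ones_like(u)],-1)
    return -R.T@t, d@R
def plane(c,u,v,z):
    o,d=ray(c,u,v); return o+d*((z-o[2])/d[...,2])[...,None]
def cloud(c):
    v,u=np.mgrid[:384,:512]; o,d=ray(c,u,v); return o+d*c['range_z'][...,None]
E
python3 - <<'E'
from h import *
d=pickle.load(open('c0.pkl','rb'));c=d['top'];im=c['img'];P=cloud(c)
hsv=cv2.cvtColor(im,cv2.COLOR_BGR2HSV)
def blobs(m,n,amin=8,z=None):
    cs,_=cv2.findContours(m.astype(np.uint8),cv2.RETR_EXTERNAL,cv2.CHAIN_APPROX_NONE)
    for k in cs:
        if cv2.contourArea(k)<amin: continue
        mm=np.zeros(m.shape,np.uint8);cv2.drawContours(mm,[k],-1,1,-1);mm=(mm>0)&(c['range_z']>0)
        zz=np.median(P[mm][:,2]) if z is None else z
        q=plane(c,k[:,0,0],k[:,0,1],zz)[:,:2]
        r=cv2.minAreaRect((q*1000).astype(np.float32))
        print(n,'px',np.round(k[:,0].mean(0)*1.5625),'z',np.round(zz,4),'rect',np.round(r[0],1),np.round(r[1],1),round(r[2],1))
H,S,V=cv2.split(hsv)
blobs((H>50)&(H<85)&(S>60)&(V>90),'green',8)
blobs(((H<8)|(H>172))&(S>140)&(V>60),'red',8)
blobs((H>8)&(H<20)&(S>100),'orange',5)
blobs((H>100)&(H<125)&(S>90),'blue',20)
blobs((H>22)&(H<33)&(S>120),'yellow',5)
z=P[...,2]
dark=(V<110)&(z>-.005)&(z<.03)&(P[...,1]<.4)&(P[...,1]>-.45)&(P[...,0]>.25)&(P[...,0]<.75)
blobs(dark&(c['range_z']>0),'dark',60,.008)
for n,(a,b) in dict(binderfront=(475,265),bL=(342,240),bR=(610,240)).items():print(n,P[int(b/1.5625),int(a/1.5625)])
# tiles
def crop(u,v,w,s):
    u,v=int(u/1.5625),int(v/1.5625);return cv2.resize(im[v-w:v+w,u-w:u+w],(s,s),interpolation=cv2.INTER_CUBIC)
cv2.imwrite('pics/crop1.png',np.hstack([crop(411,352,32,390),crop(590,325,40,390)]))
m=(z>.3)&(P[...,0]>.3)&(P[...,1]>-.5)&(P[...,1]<.5);q=P[m];print('binders',q.min(0),q.max(0))
E
```

```text
green px [232. 409.] z 0.0049 rect [336.8 308.7] [51.6 52.3] 1.0
green px [389. 359.] z 0.0045 rect [428.   34.3] [27.5 27.4] 46.2
green px [432. 344.] z 0.005 rect [455.8 -41.8] [36.1 36.4] 1.1
red px [610. 315.] z 0.0977 rect [ 506.4 -330.5] [63.7 13.2] 65.5
red px [489. 182.] z 0.3159 rect [683.7 -79.6] [214.8  49.1] 0.1
orange px [262. 331.] z 0.0571 rect [471.9 248.7] [39.8 24.9] 79.8
blue px [553. 410.] z 0.0089 rect [ 345.  -256.7] [ 9.  39.6] 7.2
blue px [418. 368.] z 0.0012 rect [414.4 -18.7] [180. 212.] 1.1
blue px [426. 169.] z 0.3156 rect [686.2 -13.7] [ 72.9 269. ] 89.5
yellow px [390. 257.] z 0.257 rect [572.8  40.2] [46.4 30.6] 1.0
dark px [233. 409.] z 0.008 rect [337.1 306.7] [62.3 65.7] 1.0
dark px [418. 368.] z 0.008 rect [414.5 -17.1] [184.4 218.9] 1.1
dark px [264. 332.] z 0.008 rect [472.5 257.7] [92.7 69. ] 84.0
dark px [571. 327.] z 0.008 rect [ 489.5 -286.5] [ 75.  124.5] 53.0
dark px [307. 191.] z 0.008 rect [732.2 202.5] [ 42.3 102.8] 4.3
dark px [247. 192.] z 0.008 rect [722.2 298.5] [53.  46.4] 25.2
binderfront [ 0.57310755 -0.09128712  0.19272063]
bL [0.58565931 0.10248643 0.30320257]
bR [ 0.58983572 -0.24860388  0.31987371]
binders [ 0.42975456 -0.49857744  0.30000043] [0.88213537 0.49984826 1.11387003]
```

View pics/crop1.png

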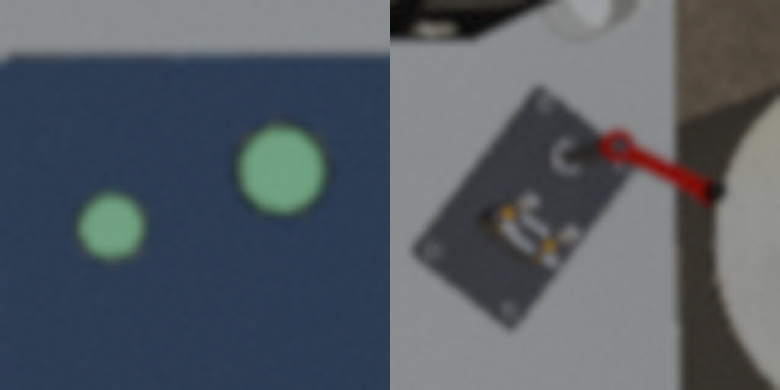

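The meant filter is the right-hand disc on the mat. In the top view it sits at (432,345), and its glass measures 36 mm, so about 45 mm with the black ring. The left disc (390,359) is smaller (27 mm glass) and the one on the desk (233,408) is larger (52 mm glass). The crop confirms this: big disc at (282,170), small one at (112,228). Next I'll get the rest's facing and refine its yaw and that of the holder.

Run:
```python
from h import *
d=pickle.load(open('c0.pkl','rb'))
for n in('top','scene'):
    c=d[n];P=cloud(c);hsv=cv2.cvtColor(c['img'],cv2.COLOR_BGR2HSV);H,S,V=cv2.split(hsv)
    m=(H>5)&(H<22)&(S>90)&(P[...,2]>.03)&(P[...,2]<.09)&(abs(P[...,1]-.25)<.06)&(abs(P[...,0]-.47)<.06)
    m2=cv2.erode(m.astype(np.uint8),np.ones((3,3)))>0
    q=P[m2 if m2.sum()>15 else m];u,s,vt=np.linalg.svd(q-q.mean(0));nn=vt[2]*np.sign(vt[2][2])
    print(n,len(q),'cork mean',q.mean(0).round(4),'normal',nn.round(3),'az',np.degrees(np.arctan2(nn[1],nn[0])).round(1),'z',q[:,2].min().round(3),q[:,2].max().round(3))
    # base tops: fit rect on depth+dark
    for nm,cx,cy in(('rest',.4725,.2577),('holder',.4895,-.2865)):
        Z=plane(c,*np.mgrid[:512,:384],.008).transpose(1,0,2)
        m=(V<115)&(np.hypot(Z[...,0]-cx,Z[...,1]-cy)<.085)&(S<90)&(P[...,2]<.03)
        m=cv2.morphologyEx(m.astype(np.uint8),cv2.MORPH_CLOSE,np.ones((9,9)))
        k=max(cv2.findContours(m,0,1)[0],key=cv2.contourArea)
        r=cv2.minAreaRect((plane(c,k[:,0,0],k[:,0,1],.008)[:,:2]*1000).astype(np.float32));print(nm,np.round(r[0],1),np.round(r[1],1),round(r[2],1))
    m=(abs(P[...,0]-.4735)<.06)&(abs(P[...,1]+.2745)<.05)&(P[...,2]>.05)&(P[...,2]<.09);q=P[m]
    print('fork',len(q),q.mean(0).round(4) if len(q) else '')
```

```text
top 82 cork mean [0.4712 0.2504 0.0584] normal [-0.125 -0.704  0.699] az -100.1 z 0.043 0.073
rest [472.  257.8] [93.5 70.7] 84.0
holder [ 489.4 -286.6] [ 76.3 125.5] 52.7
fork 80 [ 0.483  -0.2816  0.0665]
scene 39 cork mean [0.4668 0.2486 0.0612] normal [-0.015 -0.706  0.708] az -91.2 z 0.047 0.073
rest [467.1 255.2] [87.2 68. ] 87.1
holder [ 483.7 -287.5] [ 68.6 120.6] 52.5
fork 105 [ 0.4853 -0.2878  0.0666]
```

```bash
cat >> h.py <<'E'
from scipy.spatial.transform import Rotation as Ro
def az(a): a=np.radians(a); return np.array([np.cos(a),np.sin(a),0])
def frame(x,z):
    return np.stack([x,np.cross(z,x),z],1)
DOWN=np.array([0,0,-1.])
def plan(p,R=None):
    from station import state
    s=state();R0=np.array(s['tcp_rot']);R=R0 if R is None else R;d=(np.array(p)-s['ee_pos'])*1000
    rv=Ro.from_matrix(R0.T@R).as_rotvec()
    print('rot tool',rv.round(4),'| shift in old axes',(R0.T@d).round(2),'| in new axes',(R.T@d).round(2),'| q',np.round(s['q'],1),'F',np.round(s['wrist_force'],1),'w',round(s['width'],4),'t',round(s['time'],2))
E
python3 - <<'E'
from h import *
plan([.4558,-.0418,.17],frame(az(84),DOWN))
E
```

```text
rot tool [-0.0018 -0.0014 -1.0503] | shift in old axes [ 400.   -301.95   60.97] | in new axes [461.01 196.8   60.2 ] | q [-73.5   2.8   5.6  92.9   0.   82.7] F [ 0.7  0.4 -0.1] w 0.0856 t 0.1
```

```bash
python3 -m creep '{"xyz":[[0,0,0],[0,0,0],[0,0,0]],"rotation":[[0,0,-0.175],[0,0,-0.175],[0,0,-0.175]],"gripper":[0,0,0]}' 30 && python3 -m creep '{"xyz":[[0,0,0],[0,0,0],[0,0,0]],"rotation":[[0,0,-0.175],[0,0,-0.175],[0,0,-0.175]],"gripper":[40,60,75]}' && python3 -m creep '{"xyz":[[40,17,0],[40,17,0],[40,17,0],[40,17,0],[40,17,0]],"rotation":[[0,0,0],[0,0,0],[0,0,0],[0,0,0],[0,0,0]],"gripper":[75,75,75,75,75]}' && python3 -m creep '{"xyz":[[40,17,0],[40,17,0],[40,17,10],[40,17,10],[40,17,10]],"rotation":[[0,0,0],[0,0,0],[0,0,0],[0,0,0],[0,0,0]],"gripper":[75,75,75,75,75]}' && python3 -m creep '{"xyz":[[40,17,30],[20,10,0],[0,0,0]],"rotation":[[0,0,0],[0,0,0],[0,0,0]],"gripper":[75,75,75]}'
python3 - <<'E'
from h import *
from station import *
plan([.4558,-.0418,.17],frame(az(84),DOWN))
c=capture('wrist');pickle.dump(c,open('w1.pkl','wb'));print(c['camera_matrix'].tolist(),c['extrinsics'].round(3).tolist())
cv2.imwrite('pics/w1.png',c['img'])
E
```

```text
time: 0.48
ee_pos: [0.2119, -0.4799, 0.2306]
tcp_rot: [[0.584, 0.811, -0.0], [0.811, -0.584, 0.001], [0.001, -0.001, -1.0]]
wrist_force: [0.4, -0.6, 0.9]
width: 0.0854
gripper_force: 0.0
time: 0.85
ee_pos: [0.212, -0.4799, 0.2306]
tcp_rot: [[0.099, 0.995, -0.0], [0.995, -0.099, 0.001], [0.001, -0.001, -1.0]]
wrist_force: [0.1, 0.1, 0.0]
width: 0.0604
gripper_force: 0.0
time: 1.48
ee_pos: [0.3179, -0.2888, 0.2308]
tcp_rot: [[0.105, 0.994, -0.0], [0.994, -0.105, 0.001], [0.001, -0.0, -1.0]]
wrist_force: [0.2, -0.7, 0.4]
width: 0.0603
gripper_force: 0.0
time: 2.1
ee_pos: [0.4233, -0.0989, 0.2005]
tcp_rot: [[0.105, 0.994, -0.0], [0.994, -0.105, 0.0], [0.0, -0.0, -1.0]]
wrist_force: [0.8, 0.2, 0.2]
width: 0.0603
gripper_force: 0.0
time: 2.48
ee_pos: [0.4559, -0.0421, 0.1702]
tcp_rot: [[0.102, 0.995, -0.002], [0.995, -0.102, 0.001], [0.0, -0.002, -1.0]]
wrist_force: [0.4, -0.1, -0.1]
width: 0.06
gripper_force: 0.0
rot tool [-0.0022 -0.0003  0.0028] | shift in old axes [ 0.32 -0.11  0.19] | in new axes [ 0.32 -0.11  0.19] | q [-13.7  -7.5 -11.2  86.4  -0.   82.2] F [ 0.4 -0.1 -0.1] w 0.06 t 2.48
[[297.3186396354542, 0.0, 253.15828944868917], [0.0, 297.3186396354542, 191.40133742972208], [0.0, 0.0, 1.0]] [[0.995, -0.102, -0.003, -0.457], [0.097, 0.959, -0.265, 0.016], [0.03, 0.264, 0.964, -0.323], [0.0, 0.0, 0.0, 1.0]]
```

View pics/w1.png

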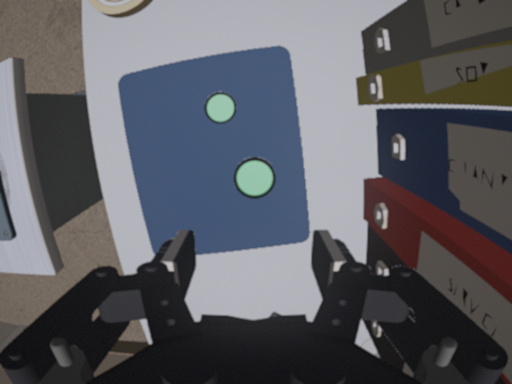

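The wrist view shows the filter at (254,178), the smaller one at (220,107), and the fingertips at (180,260) and (325,258). I'll refine the position with the fisheye ray.

```bash
cat >> h.py <<'E'
def fray(c,u,v):
    K=c['camera_matrix'];E=c['extrinsics'];R=E[:3,:3];t=E[:3,3]
    x=np.asarray(u,float)-K[0,2];y=np.asarray(v,float)-K[1,2];r=np.hypot(x,y)+1e-9;th=r/K[0,0]
    d=np.stack([np.sin(th)*x/r,-np.sin(th)*y/r,-np.cos(th)],-1); return -R.T@t,d@R
def fplane(c,u,v,z):
    o,d=fray(c,u,v); return o+d*((z-o[2])/d[...,2])[...,None]
def greens(c,z,amin=60):
    H,S,V=cv2.split(cv2.cvtColor(c['img'],cv2.COLOR_BGR2HSV));m=((H>50)&(H<85)&(S>60)&(V>90)).astype(np.uint8)
    for k in cv2.findContours(m,0,1)[0]:
        if cv2.contourArea(k)<amin: continue
        q=fplane(c,k[:,0,0],k[:,0,1],z)[:,:2]*1000
        (cx,cy),r=cv2.minEnclosingCircle(q.astype(np.float32));print('green',np.round(k[:,0].mean(0)),'->',round(cx,1),round(cy,1),'dia',round(2*r,1))
E
python3 - <<'E'
from h import *
c=pickle.load(open('w1.pkl','rb'));greens(c,.0075)
E
```

```text
green [254. 178.] -> 455.9 -45.5 dia 39.8
```

```bash
python3 -m creep '{"xyz":[[-1,0,35],[-1,0,35],[0,0,30],[0,0,0]],"rotation":[[0,0,0],[0,0,0],[0,0,0],[0,0,0]],"gripper":[75,75,75,75]}'
python3 - <<'E'
from h import *
from station import *
c=capture('wrist');greens(c,.0075);cv2.imwrite('pics/w2.png',c['img'])
plan([.4558,-.0438,.02],frame(az(84),DOWN))
E
```

```text
time: 3.02
ee_pos: [0.4532, -0.0459, 0.069]
tcp_rot: [[0.107, 0.994, -0.006], [0.994, -0.107, 0.001], [0.0, -0.006, -1.0]]
wrist_force: [0.5, 0.4, -0.3]
width: 0.0601
gripper_force: 0.0
green [258. 202.] -> 456.4 -44.9 dia 39.3
green [207. 100.] -> 429.2 32.0 dia 29.1
rot tool [-0.0022  0.     -0.0018] | shift in old axes [ 2.41  0.85 50.88] | in new axes [ 2.4   0.74 50.88] | q [-14.2  -5.8 -21.   74.9  -0.   81.9] F [-0.8  0.3 -0.4] w 0.0599 t 3.08
```

View pics/w2.png

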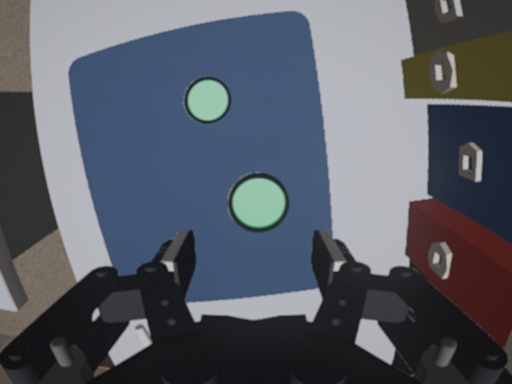

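The wrist view now shows the filter at (258,202), centred between the fingertips at (180,255) and (328,255). I'll descend, then feel for the mat.

```bash
python3 -m creep '{"xyz":[[1.5,0.5,25],[0.5,0.5,25],[0,0,0],[0,0,0]],"rotation":[[0,0,0],[0,0,0],[0,0,0],[0,0,0]],"gripper":[75,80,85,85]}'; python3 -m creep '{"xyz":[[0,0,3],[0,0,3],[0,0,2],[0,0,0]],"rotation":[[0,0,0],[0,0,0],[0,0,0],[0,0,0]],"gripper":[95,95,95,95]}'
python3 - <<'E'
from h import *
from station import *
plan([.4558,-.0438,.002],frame(az(84),DOWN))
c=capture('wrist');greens(c,.0075);cv2.imwrite('pics/w3.png',c['img'])
E
```

```text
time: 3.58
ee_pos: [0.4586, -0.0442, 0.0234]
tcp_rot: [[0.105, 0.994, 0.003], [0.994, -0.105, -0.001], [-0.001, 0.003, -1.0]]
wrist_force: [-0.2, -0.6, 0.9]
width: 0.0571
gripper_force: 0.0
time: 4.08
ee_pos: [0.4569, -0.0435, 0.0131]
tcp_rot: [[0.105, 0.994, -0.001], [0.994, -0.105, 0.0], [0.0, -0.001, -1.0]]
wrist_force: [0.6, 0.3, -0.3]
width: 0.0536
gripper_force: 0.0
rot tool [-0.0006 -0.0001 -0.0003] | shift in old axes [-0.44 -1.05 11.07] | in new axes [-0.44 -1.06 11.07] | q [-13.8  -3.1 -25.3  67.8   0.   82.2] F [ 0.6  0.3 -0.3] w 0.0536 t 4.08
green [252. 237.] -> 456.2 -44.8 dia 38.7
green [184. 101.] -> 429.2 31.9 dia 28.7
```

View pics/w3.png

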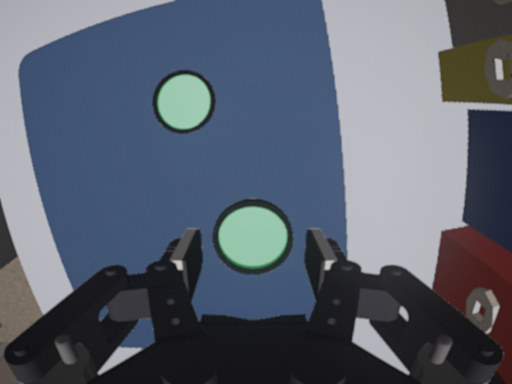

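The filter at (252,237) now sits between the pads at (190,260) and (318,260). Feeling down.

```bash
python3 -m creep '{"xyz":[[0,0,3],[0,0,2],[0,0,1],[0,0,0]],"rotation":[[0,0,0],[0,0,0],[0,0,0],[0,0,0]],"gripper":[102,102,102,102]}'; python3 -m creep '{"xyz":[[0,0,1.5],[0,0,1],[0,0,0]],"rotation":[[0,0,0],[0,0,0],[0,0,0]],"gripper":[104,104,104]}';python3 -m creep '{"xyz":[[0,0,1],[0,0,0]],"rotation":[[0,0,0],[0,0,0]],"gripper":[104,104]}'
```

```text
time: 4.62
ee_pos: [0.4571, -0.0435, 0.0072]
tcp_rot: [[0.105, 0.994, -0.0], [0.994, -0.105, 0.0], [0.0, -0.0, -1.0]]
wrist_force: [0.0, 0.2, 0.2]
width: 0.0512
gripper_force: 0.0
time: 5.0
ee_pos: [0.4571, -0.0435, 0.0047]
tcp_rot: [[0.105, 0.994, -0.0], [0.994, -0.105, 0.0], [-0.0, -0.0, -1.0]]
wrist_force: [-0.2, 0.2, 0.2]
width: 0.0506
gripper_force: 0.0
time: 5.25
ee_pos: [0.4571, -0.0435, 0.0037]
tcp_rot: [[0.105, 0.994, -0.0], [0.994, -0.105, 0.0], [0.0, -0.0, -1.0]]
wrist_force: [-0.1, 0.0, -0.2]
width: 0.0506
gripper_force: 0.0
```

```bash
for i in 1 ; do python3 -m creep '{"xyz":[[0,0,1],[0,0,0]],"rotation":[[0,0,0],[0,0,0]],"gripper":[104,104]}'|grep -E "ee_|wrist"; python3 -m creep '{"xyz":[[0,0,1],[0,0,0]],"rotation":[[0,0,0],[0,0,0]],"gripper":[104,104]}'|grep -E "ee_|wrist"; python3 -m creep '{"xyz":[[0,0,1],[0,0,0]],"rotation":[[0,0,0],[0,0,0]],"gripper":[104,104]}'|grep -E "ee_|wrist";done
```

```text
ee_pos: [0.4571, -0.0435, 0.0027]
wrist_force: [-0.2, 1.3, -0.3]
ee_pos: [0.4571, -0.0435, 0.0017]
wrist_force: [0.1, -0.8, 1.3]
ee_pos: [0.4571, -0.0435, 0.0007]
wrist_force: [-0.8, 0.0, -0.3]
```

```bash
python3 -m creep '{"xyz":[[0,0,1],[0,0,0]],"rotation":[[0,0,0],[0,0,0]],"gripper":[104,104]}'|grep -E "ee_|wrist"; python3 -m creep '{"xyz":[[0,0,1],[0,0,0]],"rotation":[[0,0,0],[0,0,0]],"gripper":[104,104]}'|grep -E "ee_|wrist"; python3 -m creep '{"xyz":[[0,0,0.7],[0,0,0]],"rotation":[[0,0,0],[0,0,0]],"gripper":[104,104]}'|grep -E "ee_|wrist"
python3 - <<'E'
from h import *
from station import *
c=capture('wrist');cv2.imwrite('pics/w4.png',cv2.resize(c['img'][200:310,150:360],None,fx=3.8,fy=3.8,interpolation=cv2.INTER_CUBIC))
E
```

```text
ee_pos: [0.4571, -0.0435, -0.0003]
wrist_force: [0.7, -0.5, 0.4]
ee_pos: [0.4573, -0.0436, -0.001]
wrist_force: [0.2, 0.1, 1.1]
ee_pos: [0.4573, -0.0436, -0.001]
wrist_force: [-1.7, 0.0, 5.9]
```

View pics/w4.png

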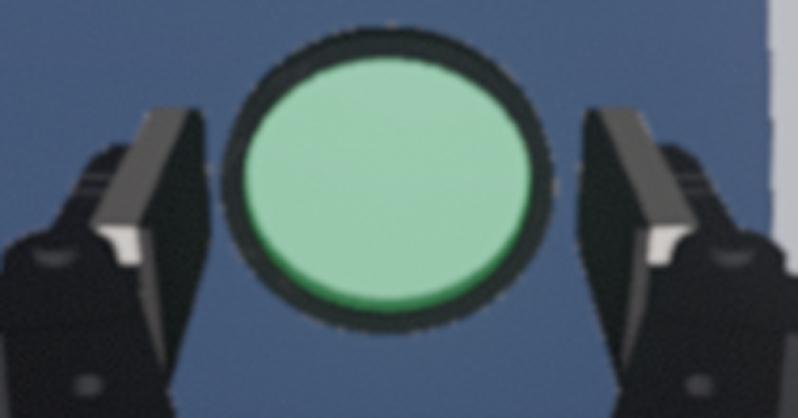

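The crop shows the filter's ring at (385,180) midway between the pads at (200,180) and (585,180). The tips touched the mat with the TCP at z = -1 mm. I'll raise a little and close.

```bash
python3 -m creep '{"xyz":[[0,0,-3.4],[0,0,0],[0,0,0],[0,0,0],[0,0,0]],"rotation":[[0,0,0],[0,0,0],[0,0,0],[0,0,0],[0,0,0]],"gripper":[104,115,255,255,255]}' 30;  python3 -m creep '{"xyz":[[0,0,0],[0,0,0],[0,0,-10],[0,0,-30],[0,0,-40]],"rotation":[[0,0,0],[0,0,0],[0,0,0],[0,0,0],[0,0,0]],"gripper":[255,255,255,255,255]}'
python3 - <<'E'
from h import *
from station import *
c=capture('wrist');cv2.imwrite('pics/w5.png',c['img'])
R=frame(az(84),DOWN)
plan([.46,.10,.19],R)
# pose over rest: tool z=-n
xh=az(84);n=(-xh+[0,0,1])/2**.5;xs=(xh+[0,0,1])/2**.5
seat=np.array([.4713,.2518,.064])
print('n',n,'xs',xs)
plan(seat+.08*n,frame(xs,-n))
E
```

```text
time: 7.42
ee_pos: [0.4575, -0.0436, 0.0019]
tcp_rot: [[0.105, 0.994, 0.001], [0.994, -0.105, -0.0], [-0.0, 0.001, -1.0]]
wrist_force: [-0.5, 0.3, 4.2]
width: 0.0429
gripper_force: 30.1
time: 8.05
ee_pos: [0.4554, -0.0431, 0.0807]
tcp_rot: [[0.105, 0.994, -0.004], [0.994, -0.105, 0.001], [0.001, -0.004, -1.0]]
wrist_force: [1.0, 0.9, -0.3]
width: 0.0427
gripper_force: 30.6
rot tool [ 0.0071  0.001  -0.0002] | shift in old axes [ 143.28  -14.15 -102.58] | in new axes [ 143.38  -14.85 -102.34] | q [-13.8  -6.2 -19.4  76.3   0.   82.2] F [ 2.6 -0.6  3.7] w 0.0426 t 8.1
n [-0.07391279 -0.70323318  0.70710678] xs [0.07391279 0.70323318 0.70710678]
rot tool [0.0068 0.7864 0.0026] | shift in old axes [238.92 -19.29 -33.27] | in new axes [192.24 -19.48 145.7 ] | q [-13.8  -6.2 -19.4  76.3   0.   82.2] F [ 2.6 -0.6  3.7] w 0.0426 t 8.1
```

View pics/w5.png

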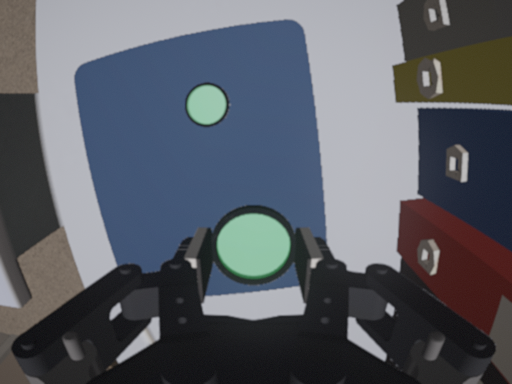

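The filter is held between the pads at (254,244). The width reads 42.6 mm, so I'll check its position in the tool frame.

```bash
python3 -m creep '{"xyz":[[0,0,0],[0,0,0]],"rotation":[[0,0,0],[0,0,0]],"gripper":[255,255]}'|grep -E "ee_|width"
python3 - <<'E'
from h import *
from station import *
c=capture('wrist');s=state();p=np.array(s['ee_pos']);R=np.array(s['tcp_rot'])
greens(c,p[2]+.0055)
H,S,V=cv2.split(cv2.cvtColor(c['img'],cv2.COLOR_BGR2HSV))
print(p,'w',s['width'])
Rc=c['extrinsics'][:3,:3];o=-Rc.T@c['extrinsics'][:3,3];print('cam in tool mm',(R.T@(o-p)*1000).round(1))
for u,v in((254,244),(254,215),(254,275),(230,244),(278,244)):
    oo,d=fray(c,u,v);zc=c['range_z'][v,u];ax=-Rc[2];q=oo+d*zc/(d@ax);print((u,v),(R.T@(q-p)*1000).round(1))
E
```

```text
ee_pos: [0.4561, -0.0433, 0.0802]
width: 0.0426
green [253. 245.] -> 455.7 -44.8 dia 38.7
green [206. 104.] -> 441.3 28.6 dia 18.7
[ 0.45583216 -0.04323391  0.07984221] w 0.0422579234096498
cam in tool mm [ 6.61e+01  1.00e-01 -1.44e+02]
(254, 244) [-0.1  0.5 -5.4]
(254, 215) [15.7  0.5 -4.9]
(254, 275) [-19.4   0.5  -4.5]
(230, 244) [ -0.1 -11.8  -5.6]
(278, 244) [-0.4 12.9 -4.9]
```

The filter lies flat and centred in the grip, with mid at tool ≈ (-1,0,-3). I'll carry it left and up, then tilt.

```bash
Z='' ; python3 -m creep '{"xyz":[[20,-3,-35],[35,-3,-35],[35,-3,-30],[30,0,0],[23,0,0]],"rotation":[[0,0,0],[0,0,0],[0,0,0],[0,0,0],[0,0,0]],"gripper":[255,255,255,255,255]}'; python3 -m creep '{"xyz":[[0,0,0],[0,0,0],[0,0,0],[0,0,0],[0,0,0]],"rotation":[[0,0.157,0],[0,0.157,0],[0,0.157,0],[0,0.157,0],[0,0.157,0]],"gripper":[255,255,255,255,255]}'
cat >> h.py <<'E'
xh=az(84);n=(-xh+[0,0,1])/2**.5;xs=(xh+[0,0,1])/2**.5
seat=np.array([.4713,.2518,.064]);RS=frame(xs,-n)
def tcp(mid,R,off): return mid-R@np.array(off)/1000
E
python3 - <<'E'
from h import *
plan(tcp(seat+.05*n+.006*xs,RS,[-1,0,-3.1]),RS)
E
```

```text
time: 9.02
ee_pos: [0.4627, 0.1008, 0.1805]
tcp_rot: [[0.104, 0.995, -0.002], [0.995, -0.104, -0.0], [-0.0, -0.002, -1.0]]
wrist_force: [-0.1, -0.9, -0.3]
width: 0.0427
gripper_force: 30.6
time: 9.65
ee_pos: [0.4629, 0.0994, 0.181]
tcp_rot: [[0.074, 0.994, 0.075], [0.7, -0.106, 0.706], [0.71, 0.0, -0.704]]
wrist_force: [-0.1, 0.3, -1.4]
width: 0.0425
gripper_force: 30.6
rot tool [ 0.0009 -0.0044 -0.0008] | shift in old axes [ 31.44  -7.71 143.73] | in new axes [ 32.08  -7.55 143.59] | q [-24.1  -1.3 -15.4  93.2  42.5  65.2] F [-0.1  0.3 -1.4] w 0.0425 t 9.65
```

```bash
cat >> h.py <<'E'
def wcloud(c):
    v,u=np.mgrid[:384,:512];o,d=fray(c,u,v);ax=-c['extrinsics'][2,:3];return o+d*(c['range_z']/(d@ax))[...,None]
E
python3 - <<'E'
from h import *
from station import *
c=capture('wrist');cv2.imwrite('pics/w6.png',c['img']);P=wcloud(c);H,S,V=cv2.split(cv2.cvtColor(c['img'],cv2.COLOR_BGR2HSV))
L=(P-seat)@np.stack([xs,np.cross(n,xs),n],1)*1000
m=(H>4)&(H<24)&(S>80)&(c['range_z']>0)&(abs(L[...,0])<40)&(abs(L[...,1])<30)&(abs(L[...,2])<30)
q=L[m];vv,uu=np.nonzero(m);print(len(q),'px',uu.min(),uu.max(),vv.min(),vv.max())
print('xs,y,n pct 2,50,98:',np.percentile(q,[2,10,50,90,98],axis=0).round(1).tolist())
A=np.c_[q[:,:2],np.ones(len(q))];print('n=ax+by+c',np.linalg.lstsq(A,q[:,2],rcond=None)[0])
e=[];
for a in range(-28,20,4):
    k=abs(q[:,0]-a)<2
    if k.sum()>5:e.append((a,q[k,1].min().round(1),q[k,1].max().round(1)))
print(e)
# steel pins: points standing out of the slope
m2=(abs(L[...,0]+24)<8)&(abs(L[...,1])<16)&(L[...,2]>0)&(L[...,2]<9);print('pins',m2.sum(),L[m2].mean(0) if m2.any() else '')
E
```

```text
764 px 237 258 134 175
xs,y,n pct 2,50,98: [[-28.4, -11.8, -1.0], [-21.5, -9.5, -0.5], [-4.2, -0.5, 0.6], [13.0, 8.5, 1.6], [16.3, 10.8, 2.1]]
n=ax+by+c [-0.00109969 -0.00428108  0.56470876]
[(-28, np.float64(-6.1), np.float64(5.5)), (-24, np.float64(-7.2), np.float64(5.4)), (-20, np.float64(-11.8), np.float64(11.0)), (-16, np.float64(-12.9), np.float64(11.0)), (-12, np.float64(-11.8), np.float64(11.1)), (-8, np.float64(-11.8), np.float64(10.9)), (-4, np.float64(-12.9), np.float64(10.9)), (0, np.float64(-11.8), np.float64(10.9)), (4, np.float64(-11.8), np.float64(10.8)), (8, np.float64(-11.8), np.float64(9.7)), (12, np.float64(-11.8), np.float64(9.6)), (16, np.float64(-11.8), np.float64(10.7))]
pins 192 [-22.79078939  -0.6021175    1.27716608]
```

```bash
python3 -m creep '{"xyz":[[10,-2,30],[10,-2,35],[8,-3,35],[3,0,30],[0,0,0]],"rotation":[[0,-0.004,0],[0,0,0],[0,0,0],[0,0,0],[0,0,0]],"gripper":[255,255,255,255,255]}'; python3 -m creep '{"xyz":[[0,0,20],[0,0,15],[0,0,8],[0,0,5],[0,0,0]],"rotation":[[0,0,0],[0,0,0],[0,0,0],[0,0,0],[0,0,0]],"gripper":[255,255,255,255,255]}'
python3 - <<'E'
from h import *
plan(tcp(seat+.006*xs,RS,[-1,0,-3.1]),RS)
E
```

```text
time: 10.32
ee_pos: [0.4651, 0.2149, 0.1083]
tcp_rot: [[0.076, 0.995, 0.068], [0.707, -0.102, 0.7], [0.703, -0.006, -0.711]]
wrist_force: [0.1, -0.4, -1.1]
width: 0.0429
gripper_force: 30.7
time: 10.95
ee_pos: [0.4718, 0.2467, 0.0771]
tcp_rot: [[0.075, 0.994, 0.074], [0.706, -0.105, 0.7], [0.704, -0.0, -0.71]]
wrist_force: [-0.1, -0.5, 0.5]
width: 0.0429
gripper_force: 30.7
rot tool [ 0.0002  0.0046 -0.0004] | shift in old axes [ 1.37 -0.99 15.85] | in new axes [ 1.3  -0.98 15.86] | q [ -5.2  -3.2 -28.8  63.7  44.7  91.1] F [-0.1 -0.5  0.5] w 0.0429 t 10.95
```

```bash
g(){ grep -E "ee_|wrist_f" | tr '\n' ' ';echo; }; python3 -m creep '{"xyz":[[1,-0.5,5],[0,0,4],[0,0,0],[0,0,0]],"rotation":[[0,0.0045,0],[0,0,0],[0,0,0],[0,0,0]],"gripper":[255,255,255,255]}'|g; python3 -m creep '{"xyz":[[0,0,1],[0,0,1],[0,0,0]],"rotation":[[0,0,0],[0,0,0],[0,0,0]],"gripper":[255,255,255]}'|g;  python3 -m creep '{"xyz":[[0,0,1],[0,0,0]],"rotation":[[0,0,0],[0,0,0]],"gripper":[255,255]}'|g
```

```text
ee_pos: [0.4719, 0.254, 0.0714] wrist_force: [0.2, -0.1, 0.2] 
ee_pos: [0.472, 0.2554, 0.0699] wrist_force: [0.4, 1.3, -0.1] 
ee_pos: [0.4721, 0.2561, 0.0692] wrist_force: [0.7, 0.4, -0.1]
```

```bash
g(){ grep -E "ee_|wrist_f" | tr '\n' ' ';echo; }; python3 -m creep '{"xyz":[[0,0,1],[0,0,0]],"rotation":[[0,0,0],[0,0,0]],"gripper":[255,255]}'|g;  python3 -m creep '{"xyz":[[0,0,1],[0,0,0]],"rotation":[[0,0,0],[0,0,0]],"gripper":[255,255]}'|g; python3 -m creep '{"xyz":[[0,0,0.7],[0,0,0]],"rotation":[[0,0,0],[0,0,0]],"gripper":[255,255]}'|g
```

```text
ee_pos: [0.4721, 0.2568, 0.0684] wrist_force: [1.3, -0.3, 0.5] 
ee_pos: [0.4724, 0.2572, 0.0682] wrist_force: [-2.4, -3.5, 3.8] 
ee_pos: [0.4724, 0.2573, 0.0681] wrist_force: [-5.2, -9.2, 7.8]
```

Cork reached at about 12 N. I'll ease off and slide down the slope to the pins.

```bash
g(){ grep -E "ee_|wrist_f" | tr '\n' ' ';echo; }; python3 -m creep '{"xyz":[[0,0,-1.4],[0,0,0],[-1.5,0,0],[-1.5,0,0],[0,0,0]],"rotation":[[0,0,0],[0,0,0],[0,0,0],[0,0,0],[0,0,0]],"gripper":[255,255,255,255,255]}'|g;  python3 -m creep '{"xyz":[[-1,0,0],[0,0,0]],"rotation":[[0,0,0],[0,0,0]],"gripper":[255,255]}'|g; python3 -m creep '{"xyz":[[-1,0,0],[0,0,0]],"rotation":[[0,0,0],[0,0,0]],"gripper":[255,255]}'|g; python3 -m creep '{"xyz":[[-1,0,0],[0,0,0]],"rotation":[[0,0,0],[0,0,0]],"gripper":[255,255]}'|g
```

```text
ee_pos: [0.4719, 0.2549, 0.0659] wrist_force: [-0.1, -0.5, -0.1] 
ee_pos: [0.4719, 0.2541, 0.0653] wrist_force: [0.2, 0.4, -1.3] 
ee_pos: [0.4719, 0.2535, 0.0647] wrist_force: [-0.0, 0.4, 0.9] 
ee_pos: [0.4718, 0.2527, 0.064] wrist_force: [-0.6, -0.3, 0.3]
```

```bash
g(){ grep -E "ee_|wrist_f" | tr '\n' ' ';echo; }; python3 -m creep '{"xyz":[[-0.8,0,0],[0,0,0]],"rotation":[[0,0,0],[0,0,0]],"gripper":[255,255]}'|g;  python3 -m creep '{"xyz":[[-0.8,0,0],[0,0,0]],"rotation":[[0,0,0],[0,0,0]],"gripper":[255,255]}'|g; python3 -m creep '{"xyz":[[-0.8,0,0],[0,0,0]],"rotation":[[0,0,0],[0,0,0]],"gripper":[255,255]}'|g
```

```text
ee_pos: [0.4717, 0.2522, 0.0635] wrist_force: [0.5, -0.3, 0.1] 
ee_pos: [0.4717, 0.2516, 0.0629] wrist_force: [1.1, -0.3, -0.5] 
ee_pos: [0.4717, 0.2512, 0.0625] wrist_force: [-0.7, -0.1, -0.7]
```

```bash
g(){ grep -E "ee_|wrist_f" | tr '\n' ' ';echo; }; python3 -m creep '{"xyz":[[-0.8,0,0],[0,0,0]],"rotation":[[0,0,0],[0,0,0]],"gripper":[255,255]}'|g;  python3 -m creep '{"xyz":[[-0.8,0,0],[0,0,0]],"rotation":[[0,0,0],[0,0,0]],"gripper":[255,255]}'|g; python3 -m creep '{"xyz":[[-0.8,0,0],[0,0,0]],"rotation":[[0,0,0],[0,0,0]],"gripper":[255,255]}'|g
```

```text
ee_pos: [0.4717, 0.251, 0.0624] wrist_force: [0.3, 2.0, 1.9] 
ee_pos: [0.4717, 0.2508, 0.0623] wrist_force: [-1.3, 4.7, 4.4] 
ee_pos: [0.4718, 0.2507, 0.0623] wrist_force: [0.1, 5.8, 4.9]
```

Pins reached. Seat it and release.

```bash
python3 -m creep '{"xyz":[[0.5,0,0.8],[0,0,0]],"rotation":[[0,0,0],[0,0,0]],"gripper":[255,255]}'; python3 -m creep '{"xyz":[[0,0,0],[0,0,0],[0,0,0],[0,0,0],[0,0,0]],"rotation":[[0,0,0],[0,0,0],[0,0,0],[0,0,0],[0,0,0]],"gripper":[105,100,90,80,75]}'
python3 - <<'E'
from h import *
from station import *
c=capture('wrist');s=state();p=np.array(s['ee_pos']);R=np.array(s['tcp_rot']);P=wcloud(c)
H,S,V=cv2.split(cv2.cvtColor(c['img'],cv2.COLOR_BGR2HSV))
T=(P-p)@R*1000;m=(H>50)&(H<85)&(S>60)&(V>90)&(np.linalg.norm(T,axis=-1)<60)
q=T[m];A=np.c_[q[:,:2],np.ones(len(q))];print('glass in tool: mean',q.mean(0).round(1),'ext',q.min(0).round(1),q.max(0).round(1),'tilt',np.linalg.lstsq(A,q[:,2],rcond=None)[0].round(3))
E
```

```text
time: 15.95
ee_pos: [0.4719, 0.251, 0.062]
tcp_rot: [[0.073, 0.995, 0.075], [0.701, -0.104, 0.705], [0.709, 0.001, -0.705]]
wrist_force: [-2.1, 2.6, 7.6]
width: 0.043
gripper_force: 31.1
time: 16.58
ee_pos: [0.4715, 0.2502, 0.0603]
tcp_rot: [[0.074, 0.994, 0.074], [0.703, -0.105, 0.703], [0.707, -0.0, -0.707]]
wrist_force: [-0.7, -1.3, 0.2]
width: 0.0604
gripper_force: 0.0
glass in tool: mean [ 3.5  0.  -6.1] ext [-15.2 -18.3  -8.1] [18.3 18.3 -4.1] tilt [-4.000e-03  1.000e-03 -6.117e+00]
```

Filter released. It lies flat, with glass at tool z -6.1 mm and no tilt. I'll retreat along the normal and rotate to the upper end.

```bash
python3 -m creep '{"xyz":[[0,0,-10],[0,0,-25],[0,0,-35],[0,0,-40],[0,0,-20]],"rotation":[[0,0,0],[0,0,0],[0,0,0],[0,0,0],[0,0,0]],"gripper":[75,75,75,75,75]}'; python3 -m creep '{"xyz":[[0,0,0],[0,0,0],[0,0,0],[0,0,0],[0,0,0]],"rotation":[[0,-0.157,0],[0,-0.157,0],[0,-0.157,0],[0,-0.157,0],[0,-0.157,0]],"gripper":[75,75,75,75,75]}'
cat >> h.py <<'E'
mid=np.array([.4714,.2487,.0634]);RU=frame(-n,-xs)
E
python3 - <<'E'
from h import *
plan(mid+.15*xs,frame(az(84),DOWN));plan(mid+.15*xs,RU)
E
```

```text
time: 17.25
ee_pos: [0.463, 0.1572, 0.1548]
tcp_rot: [[0.073, 0.994, 0.077], [0.704, -0.106, 0.703], [0.707, 0.003, -0.707]]
wrist_force: [1.1, -0.1, 0.6]
width: 0.06
gripper_force: 0.0
time: 17.88
ee_pos: [0.4626, 0.1586, 0.1544]
tcp_rot: [[0.105, 0.994, 0.003], [0.994, -0.105, -0.004], [-0.004, 0.003, -1.0]]
wrist_force: [-0.2, 0.1, -0.8]
width: 0.0601
gripper_force: 0.0
rot tool [ 0.0033  0.0035 -0.0005] | shift in old axes [196.55  -0.67 -15.81] | in new axes [196.61  -0.62 -15.11] | q [ 11.2  -2.9  -8.8  84.1  -0.2 107.3] F [-0.2  0.1 -0.8] w 0.0601 t 17.88
rot tool [ 0.0029 -0.7819 -0.0018] | shift in old axes [196.55  -0.67 -15.81] | in new axes [ 128.34   -0.62 -149.71] | q [ 11.2  -2.9  -8.8  84.1  -0.2 107.3] F [-0.2  0.1 -0.8] w 0.0601 t 17.88
```

```bash
python3 -m creep '{"xyz":[[30,0,-15],[42,0,0],[42,0,0],[42,0,0],[41,0,0]],"rotation":[[0,0,0],[0,0,0],[0,0,0],[0,0,0],[0,0,0]],"gripper":[75,75,75,75,75]}'; python3 -m creep '{"xyz":[[0,0,0],[0,0,0],[0,0,0],[0,0,0],[0,0,0]],"rotation":[[0,-0.157,0],[0,-0.157,0],[0,-0.157,0],[0,-0.157,0],[0,-0.157,0]],"gripper":[75,75,75,75,75]}'
python3 - <<'E'
from h import *
from station import *
plan(tcp(mid,RU,[0,0,-12]),RU)
c=capture('scene');d=capture('wrist')
pickle.dump((c,d),open('c1.pkl','wb'))
P=cloud(c);H,S,V=cv2.split(cv2.cvtColor(c['img'],cv2.COLOR_BGR2HSV));m=(H>50)&(H<85)&(S>60)&(np.linalg.norm(P-mid,axis=-1)<.04)
q=P[m];print(len(q),(q.mean(0)).round(4) if len(q) else '', ((q.mean(0)-mid)@np.stack([xs,np.cross(n,xs),n],1)*1000).round(1))
P=wcloud(d);H,S,V=cv2.split(cv2.cvtColor(d['img'],cv2.COLOR_BGR2HSV));L=(P-mid)@np.stack([xs,np.cross(n,xs),n],1)*1000
m=(np.linalg.norm(L,axis=-1)<40)&(d['range_z']>0)&(L[...,2]>-5)&(S<200);print('wrist near',m.sum(),np.percentile(L[m],[2,50,98],axis=0).round(1).tolist())
E
```

```text
time: 18.5
ee_pos: [0.4827, 0.3559, 0.1681]
tcp_rot: [[0.105, 0.995, 0.0], [0.995, -0.105, 0.001], [0.001, 0.0, -1.0]]
wrist_force: [-0.0, -0.1, -0.5]
width: 0.06
gripper_force: 0.0
time: 19.12
ee_pos: [0.4829, 0.3548, 0.169]
tcp_rot: [[0.075, 0.995, -0.073], [0.702, -0.105, -0.705], [-0.708, 0.002, -0.706]]
wrist_force: [0.8, 1.0, 0.9]
width: 0.0606
gripper_force: 0.0
rot tool [ 0.0012  0.0016 -0.0011] | shift in old axes [ -0.54  -0.53 162.12] | in new axes [ -0.81  -0.34 162.12] | q [ 43.8  59.   62.9 131.4 -27.3 149.2] F [0.8 1.  0.9] w 0.0606 t 19.12
18 [0.4794 0.2469 0.0662] [ 1.3 -8.1  2.7]
wrist near 502 [[-10.6, -21.2, -4.8], [19.2, -0.6, 0.5], [23.2, 20.1, 4.5]]
```

```bash
python3 -m creep '{"xyz":[[0,0,20],[0,0,30],[0,0,30],[0,0,25],[0,0,0]],"rotation":[[0,0,0],[0,0,0],[0,0,0],[0,0,0],[0,0,0]],"gripper":[75,75,75,75,75]}'
python3 - <<'E'
from h import *
from station import *
plan(tcp(mid,RU,[0,0,-12]),RU)
d=capture('wrist');P=wcloud(d);H,S,V=cv2.split(cv2.cvtColor(d['img'],cv2.COLOR_BGR2HSV));s=state()
T=(P-np.array(s['ee_pos']))@np.array(s['tcp_rot'])*1000
print('centre expected in tool',(np.array(s['tcp_rot']).T@(mid-s['ee_pos'])*1000).round(1))
cv2.imwrite('pics/w7.png',cv2.resize(d['img'],(768,576)))
m=(d['range_z']>0)&(abs(T[...,0])<14)&(abs(T[...,1])<26)&(T[...,2]>15)&(T[...,2]<60)
hist,e=np.histogram(T[m][:,0],bins=28,range=(-14,14));print(hist)
E
```

```text
time: 19.85
ee_pos: [0.4737, 0.2788, 0.0935]
tcp_rot: [[0.074, 0.994, -0.078], [0.703, -0.107, -0.703], [-0.708, -0.003, -0.707]]
wrist_force: [-0.4, -0.4, 0.7]
width: 0.0603
gripper_force: 0.0
rot tool [-0.0037  0.0006  0.0002] | shift in old axes [-0.06  1.03 54.65] | in new axes [-0.09  0.83 54.65] | q [ 39.7  44.8  31.9 112.8 -29.4 145.5] F [-0.4 -0.4  0.7] w 0.0603 t 19.85
centre expected in tool [-0.4  0.3 44.2]
[  0   0   0   0   0   0   0   0  30  84 105 101 198 148 269  68  39  69
  77  63  69  75  74  67  74 236 266  33]
```

View pics/w7.png

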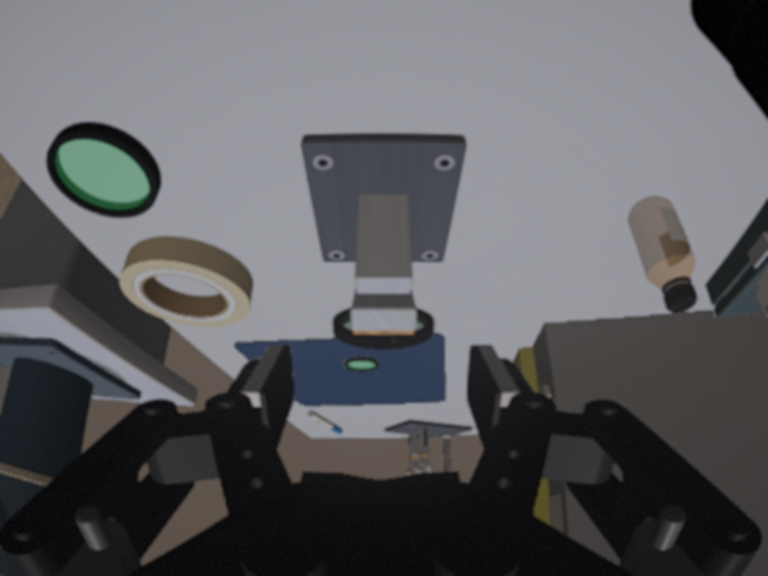

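The wrist view shows the filter edge-on at (384,326), midway between the fingertips at (280,370) and (482,370), with the rest column behind at (384,230). Going in.

```bash
python3 -m creep '{"xyz":[[-0.8,0.5,20],[0,0,15],[0,0,12],[0,0,7.5],[0,0,0]],"rotation":[[0,0,0],[0,0,0],[0,0,0],[0,0,0],[0,0,0]],"gripper":[75,75,75,75,75]}'
python3 - <<'E'
from h import *
plan(tcp(mid,RU,[0,0,-12]),RU)
E
```

```text
time: 20.52
ee_pos: [0.4712, 0.2421, 0.0553]
tcp_rot: [[0.074, 0.994, -0.074], [0.704, -0.105, -0.702], [-0.706, -0.0, -0.708]]
wrist_force: [-0.4, 0.1, -1.2]
width: 0.0603
gripper_force: 0.0
rot tool [-0.0003 -0.0011 -0.0002] | shift in old axes [-1.09 -0.49  1.64] | in new axes [-1.09 -0.49  1.64] | q [ 37.5  41.2  22.1 105.3 -30.8 143.3] F [-0.4  0.1 -1.2] w 0.0603 t 20.52
```

```bash
python3 -m creep '{"xyz":[[-1.6,-0.3,1.2],[0,0,0],[0,0,0],[0,0,0],[0,0,0]],"rotation":[[0,0,0],[0,0,0],[0,0,0],[0,0,0],[0,0,0]],"gripper":[85,95,105,115,120]}'; python3 -m creep '{"xyz":[[0,0,0],[0,0,0],[0,0,0]],"rotation":[[0,0,0],[0,0,0],[0,0,0]],"gripper":[255,255,255]}' 35
python3 - <<'E'
from h import *
from station import *
plan(tcp(mid,RU,[0,0,-12]),RU)
d=capture('wrist');P=wcloud(d);s=state();T=(P-np.array(s['ee_pos']))@np.array(s['tcp_rot'])*1000
m=(d['range_z']>0)&(abs(T[...,0])<18)&(abs(T[...,1])<20)&(T[...,2]>-40)&(T[...,2]<20)
print(np.histogram(T[m][:,0],bins=36,range=(-18,18))[0])
E
```

```text
time: 21.15
ee_pos: [0.4707, 0.2403, 0.0554]
tcp_rot: [[0.074, 0.995, -0.074], [0.704, -0.105, -0.703], [-0.706, -0.0, -0.708]]
wrist_force: [0.5, 0.3, -0.2]
width: 0.0454
gripper_force: 0.0
time: 21.52
ee_pos: [0.4708, 0.2404, 0.0556]
tcp_rot: [[0.074, 0.995, -0.074], [0.704, -0.105, -0.702], [-0.706, 0.0, -0.708]]
wrist_force: [0.1, 2.1, 1.6]
width: 0.0429
gripper_force: 35.3
rot tool [ 0.0001 -0.0014 -0.0003] | shift in old axes [ 0.36 -0.22  0.63] | in new axes [ 0.36 -0.22  0.63] | q [ 37.4  40.9  21.7 105.2 -30.9 143.2] F [0.1 2.1 1.6] w 0.0429 t 21.52
[  0   0   0   0   0   0   0   0   0   0   0   0   0  28 145 156 179 387
 250 479 143  62 104 121 136 116 136 126 143 148 776 410  55  70  68  59]
```

Held. Lift off the slope, straight up, then turn the tool upright.

```bash
python3 -m creep '{"xyz":[[-6,0,0],[-12,0,-6],[-20,0,-20],[-25,0,-25],[-20,0,-20]],"rotation":[[0,0,0],[0,0,0],[0,0,0],[0,0,0],[0,0,0]],"gripper":[255,255,255,255,255]}'; python3 -m creep '{"xyz":[[0,0,0],[0,0,0],[0,0,0],[0,0,0],[0,0,0]],"rotation":[[0,0.157,0],[0,0.157,0],[0,0.157,0],[0,0.157,0],[0,0.157,0]],"gripper":[255,255,255,255,255]}'
cat >> h.py <<'E'
hx=az(-37.2);hy=az(52.8);RH=frame(-hx,DOWN);slot=np.array([.4895,-.2865,0])-.02*hx;hseat=slot+[0,0,.07]
E
python3 - <<'E'
from h import *
from station import *
print(slot,RH.round(3).tolist())
plan([.40,.0,.22],frame(az(84),DOWN));plan(hseat+[0,0,.12],RH)
d=capture('wrist');P=wcloud(d);s=state();T=(P-np.array(s['ee_pos']))@np.array(s['tcp_rot'])*1000
m=(d['range_z']>0)&(abs(T[...,0])<18)&(abs(T[...,1])<18)&(T[...,2]>-50)&(T[...,2]<20)
q=T[m];print(np.histogram(q[:,0],bins=36,range=(-18,18))[0],q.min(0),q.max(0))
A=np.c_[q[:,1:],np.ones(len(q))];print(np.linalg.lstsq(A,q[:,0],rcond=None)[0].round(3))
E
```

```text
time: 22.2
ee_pos: [0.4698, 0.2307, 0.1666]
tcp_rot: [[0.075, 0.994, -0.074], [0.703, -0.105, -0.703], [-0.707, 0.0, -0.707]]
wrist_force: [0.6, 1.2, -0.5]
width: 0.0431
gripper_force: 35.5
time: 22.82
ee_pos: [0.4696, 0.2309, 0.1658]
tcp_rot: [[0.105, 0.994, 0.003], [0.994, -0.105, 0.005], [0.005, 0.002, -1.0]]
wrist_force: [0.7, 0.9, 0.0]
width: 0.043
gripper_force: 35.5
[ 0.4735694  -0.27440802  0.        ] [[-0.797, 0.605, 0.0], [0.605, 0.797, 0.0], [-0.0, 0.0, -1.0]]
rot tool [ 0.0021 -0.0049 -0.0005] | shift in old axes [-236.61  -44.84  -55.42] | in new axes [-236.86  -45.06  -54.16] | q [ 18.7   1.9  -2.6  85.2   0.2 114.7] F [0.7 0.9 0. ] w 0.043 t 22.82
rot tool [ 0.0044 -0.0034 -1.0267] | shift in old axes [-501.93   57.07  -26.51] | in new axes [-308.66 -400.04  -24.16] | q [ 18.7   1.9  -2.6  85.2   0.2 114.7] F [0.7 0.9 0. ] w 0.043 t 22.82
[   0    0    0    0    0    0    0    0    0    0    0    0    0    0
    0    0    5   68  150  157  998 1261  506  271    2    0    0    0
    0    0    0    0    0    0    0    0] [ -1.47395984 -17.99546149 -36.40132687] [ 6.22984326 17.97960517  9.47615039]
[3.000e-03 1.800e-02 3.527e+00]
```

The filter hangs upright in the grip, centre ≈ (0.5,0,-13) in the tool frame. Carrying it to the holder.

```bash
python3 -m creep '{"xyz":[[-30,-5,-15],[-45,-10,-20],[-45,-10,-20],[-45,-10,0],[-45,-10,0]],"rotation":[[0.002,-0.005,0],[0,0,0],[0,0,0],[0,0,0],[0,0,0]],"gripper":[255,255,255,255,255]}'; python3 -m creep '{"xyz":[[-28,0,0],[0,0,0],[0,0,0],[0,0,0]],"rotation":[[0,0,-0.171],[0,0,-0.171],[0,0,-0.171],[0,0,-0.171]],"gripper":[255,255,255,255]}';python3 -m creep '{"xyz":[[0,0,0],[0,0,0],[0,0,0]],"rotation":[[0,0,-0.171],[0,0,-0.171],[0,0,0]],"gripper":[255,255,255]}'
python3 - <<'E'
from h import *
plan(hseat+[0,0,.11],RH)
E
```

```text
time: 23.5
ee_pos: [0.4019, 0.0259, 0.2209]
tcp_rot: [[0.105, 0.994, -0.003], [0.994, -0.105, -0.006], [-0.007, -0.002, -1.0]]
wrist_force: [0.3, -0.9, 0.9]
width: 0.0428
gripper_force: 35.6
time: 24.0
ee_pos: [0.3991, -0.0008, 0.2205]
tcp_rot: [[-0.551, 0.835, -0.004], [0.835, 0.551, -0.006], [-0.002, -0.007, -1.0]]
wrist_force: [0.1, 0.5, -0.8]
width: 0.0431
gripper_force: 35.6
time: 24.38
ee_pos: [0.3994, -0.0005, 0.2205]
tcp_rot: [[-0.795, 0.607, -0.004], [0.607, 0.795, -0.005], [-0.0, -0.007, -1.0]]
wrist_force: [-0.9, -0.1, 0.5]
width: 0.0431
gripper_force: 35.6
rot tool [-0.0066  0.0002 -0.003 ] | shift in old axes [-225.2  -172.45   41.67] | in new axes [-224.69 -173.38   40.48] | q [ -9.4 -15.9 -12.6  93.5  -0.3  27.9] F [-0.9 -0.1  0.5] w 0.0431 t 24.38
```

```bash
python3 -m creep '{"xyz":[[-30,-23,0],[-40,-30,0],[-40,-30,0],[-40,-30,0],[-40,-30,0]],"rotation":[[-0.0065,0,0],[0,0,0],[0,0,0],[0,0,0],[0,0,0]],"gripper":[255,255,255,255,255]}'; python3 -m creep '{"xyz":[[-34,-30,0],[0,0,20],[0,0,0]],"rotation":[[0,0,0],[0,0,0],[0,0,0]],"gripper":[255,255,255]}'
python3 - <<'E'
from h import *
from station import *
plan(hseat+[0,0,.11],RH)
c=capture('wrist');t=capture('top');pickle.dump((c,t),open('c2.pkl','wb'));s=state()
for nm,im,P in(('wrist',c,wcloud(c)),('top',t,cloud(t))):
    L=(P-slot)@np.stack([hx,hy,[0,0,1]],1)*1000
    g=(im['range_z']>0)&(abs(L[...,0])<16)&(abs(L[...,1])<24)
    m=g&(L[...,2]>60)&(L[...,2]<80);q=L[m]
    print(nm,m.sum(),np.percentile(q,[1,10,50,90,99],axis=0).round(1).tolist() if m.sum() else '')
    print(' x hist',np.histogram(q[:,0],bins=32,range=(-16,16))[0])
    H,S,V=cv2.split(cv2.cvtColor(im['img'],cv2.COLOR_BGR2HSV))
    m=(im['range_z']>0)&((H<8)|(H>172))&(S>140)&(V>60)&(np.linalg.norm(P[...,:2]-slot[:2],axis=-1)<.14)&(P[...,2]>.08)&(P[...,2]<.12);print(' red',m.sum(),np.percentile(L[m],[5,50,95],axis=0).round(1).tolist() if m.sum() else '')
    m=(H>15)&(H<32)&(S>110)&(im['range_z']>0)&(np.linalg.norm(L[...,:2],axis=-1)<40);print(' brass',m.sum(),np.percentile(L[m],[5,50,95],axis=0).round(1).tolist() if m.sum() else '')
cv2.imwrite('pics/w8.png',cv2.resize(c['img'],(768,576)))
E
```

```text
time: 25.0
ee_pos: [0.4647, -0.2306, 0.2205]
tcp_rot: [[-0.794, 0.608, 0.0], [0.608, 0.794, 0.001], [0.0, 0.001, -1.0]]
wrist_force: [0.5, 0.0, 1.5]
width: 0.0429
gripper_force: 35.7
time: 25.38
ee_pos: [0.4724, -0.2731, 0.1982]
tcp_rot: [[-0.794, 0.608, -0.003], [0.608, 0.794, 0.004], [0.005, 0.001, -1.0]]
wrist_force: [-0.3, -0.1, -0.5]
width: 0.0431
gripper_force: 35.7
rot tool [ 0.001  -0.0048 -0.0041] | shift in old axes [-1.82 -0.3  18.2 ] | in new axes [-1.73 -0.29 18.21] | q [-37.1   5.8   5.2  89.6   0.1   0.3] F [-0.3 -0.1 -0.5] w 0.0431 t 25.38
wrist 333 [[-8.8, -20.8, 60.6], [-7.6, -19.2, 67.9], [7.3, -13.0, 74.7], [12.3, 13.1, 76.9], [14.4, 14.8, 78.0]]
 x hist [ 0  0  0  0  0  0  1 23 22 20  6 18 15  5 16  0  0  0  0  0  0  0 34 27
 26 33 24 19 16 13 15  0]
 red 0 
 brass 56 [[-6.3, -19.0, 50.4], [4.6, -3.3, 52.1], [6.8, 12.2, 53.4]]
top 44 [[-12.1, -18.5, 62.5], [-10.7, -17.0, 64.2], [4.8, -1.3, 71.6], [9.6, 15.9, 76.0], [10.8, 16.7, 77.7]]
 x hist [0 0 0 1 3 3 1 2 3 1 0 1 1 0 0 0 0 0 0 2 5 4 4 3 4 2 4 0 0 0 0 0]
 red 0 
 brass 9 [[0.6, -15.3, 47.1], [2.8, 11.4, 50.1], [3.7, 16.3, 57.8]]
```

View pics/w8.png

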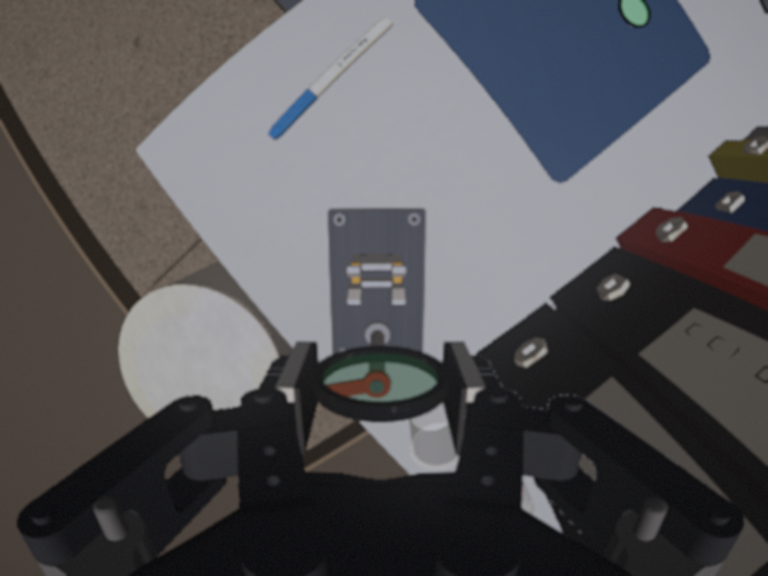

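The wrist view shows the filter edge at (380,382) between the fingers. The fork is at (376,280) with its yaw aligned, and the arm is open to the left at (350,388). I'll align and lower to just above the mouth.

```bash
cat >> h.py <<'E'
ht=slot+.0008*hx-.0013*hy
E
python3 -m creep '{"xyz":[[-2.5,-1.6,20],[0,0,30],[0,0,35],[0,0,15],[0,0,0]],"rotation":[[0,-0.005,-0.004],[0,0,0],[0,0,0],[0,0,0],[0,0,0]],"gripper":[255,255,255,255,255]}'
python3 - <<'E'
from h import *
from station import *
plan(ht+[0,0,.087],RH)
c=capture('wrist');s=state();P=wcloud(c);R=np.array(s['tcp_rot']);T=(P-np.array(s['ee_pos']))@R*1000
m=(c['range_z']>0)&(abs(T[...,0])<20)&(abs(T[...,1])<18)&(T[...,2]>-50)&(T[...,2]<30)
q=T[m]
for a,b in((-50,8),(8,13),(13,20),(20,30)):
    k=q[(q[:,2]>a)&(q[:,2]<b)];print((a,b),np.histogram(k[:,0],bins=20,range=(-20,20))[0])
k=q[(q[:,2]>10)&(q[:,0]>4)];print('y ext front plate',np.percentile(k[:,1],[1,99]) if len(k) else '')
E
```

```text
time: 26.1
ee_pos: [0.4749, -0.2755, 0.1]
tcp_rot: [[-0.799, 0.602, 0.004], [0.602, 0.799, -0.001], [-0.004, 0.001, -1.0]]
wrist_force: [0.2, 0.2, 0.9]
width: 0.043
gripper_force: 35.7
rot tool [0.0015 0.004  0.0037] | shift in old axes [ 1.02 -1.23 13.01] | in new axes [ 0.96 -1.21 13.02] | q [-37.2   6.7  -5.1  78.    0.1  -0.2] F [0.2 0.2 0.9] w 0.043 t 26.1
(-50, 8) [   0    0    0    0    0    0    0    0   39  267 2101  917   23    0
    0    0    0    0    0    0]
(8, 13) [ 0  0  0  0  0  0  0  0  0  0 10 60  0  0  0  0  0  0  0  0]
(13, 20) [0 0 0 0 0 0 0 0 0 0 0 0 0 0 0 0 0 0 0 0]
(20, 30) [ 0  0  0  0  0  0  9 18  0  0  0  0  0 23 62 88  6  0  0  0]
y ext front plate [-17.74531637  15.2105735 ]
```

Run:
```python
from h import *
from station import *
c=capture('wrist');s=state();P=wcloud(c);R=np.array(s['tcp_rot']);T=(P-np.array(s['ee_pos']))@R*1000
ok=(c['range_z']>0)
m=ok&(abs(T[...,0])<8)&(abs(T[...,1])<17)&(T[...,2]>-45)&(T[...,2]<12);q=T[m]
print('z ext',np.percentile(q[:,2],[1,99]))
for a in range(-40,12,5):
    k=q[(q[:,2]>a)&(q[:,2]<=a+5)]
    if len(k)>5:print(a,len(k),np.percentile(k[:,0],[2,25,50,75,98]).round(1))
m=ok&(abs(T[...,0])<22)&(abs(T[...,1])<22)&(T[...,2]>20)&(T[...,2]<55);q=T[m]
for a in range(20,55,4):
    k=q[(q[:,2]>a)&(q[:,2]<=a+4)]
    if len(k)>5:print('fork',a,len(k),np.histogram(k[:,0],bins=22,range=(-22,22))[0])
print(s['wrist_force'],s['width'])
```

```text
z ext [-34.34935675   8.12713356]
-35 805 [-2.4 -0.6  1.1  2.7  3.6]
-30 375 [-2.2  0.6  1.6  3.   3.7]
-25 294 [0.4 0.9 1.1 1.4 3.5]
-20 342 [0.4 0.8 1.  1.3 1.7]
-15 324 [0.5 0.9 1.1 1.3 1.8]
-10 311 [0.7 1.  1.2 1.4 1.8]
-5 292 [0.8 1.2 1.3 1.6 3.2]
0 282 [0.8 1.2 1.5 2.5 3.7]
5 243 [0.6 1.4 2.3 2.9 3.3]
fork 24 207 [ 0  0  0  0  0  0  0  7  4  0  0  0  0  0  0 46 98 52  0  0  0  0]
fork 28 150 [ 0  0  0  0  0  0  0 17 94 12  0  0  0  0 26  0  0  1  0  0  0  0]
fork 32 107 [ 0  0  0  0  0  0  0  0 27 62  0  0  0 11  4  3  0  0  0  0  0  0]
fork 36 72 [ 0  0  0  0  0  0  0  0  2 57  0  0  0  0  1 12  0  0  0  0  0  0]
fork 40 109 [ 0  0  0  0  0  0  0  0  1 59  0  0  0  1  3 45  0  0  0  0  0  0]
fork 44 94 [ 0  0  0  0  0  0  0  1  2 50  0  0  0  0  0 41  0  0  0  0  0  0]
fork 48 167 [ 0  0  0  0  0  0  0  0  5 51 27  0  0  0  8 48 28  0  0  0  0  0]
fork 52 353 [ 0  0  0  0  0  0  0 31 75 69  0  0  0  5 79 78 16  0  0  0  0  0]
[0.66525025 0.9041383  0.1008944 ] 0.04307621902635402
```

In the same wrist frame the slot is at tool x ≈ +1 and y ≈ -1.3, and the filter is at x ≈ +0.5. I'll correct by (0.7,-1.2) and enter.

```bash
g(){ grep -E "ee_|wrist_f" | tr '\n' ' ';echo; };python3 -m creep '{"xyz":[[0.7,-1.2,5],[0,0,6],[0,0,4],[0,0,0]],"rotation":[[0.001,0.004,0.003],[0,0,0],[0,0,0],[0,0,0]],"gripper":[255,255,255,255]}'|g;python3 -m creep '{"xyz":[[0,0,3],[0,0,3],[0,0,0]],"rotation":[[0,0,0],[0,0,0],[0,0,0]],"gripper":[255,255,255]}'|g;python3 -m creep '{"xyz":[[0,0,3],[0,0,2],[0,0,0]],"rotation":[[0,0,0],[0,0,0],[0,0,0]],"gripper":[255,255,255]}'|g
```

```text
ee_pos: [0.4737, -0.2766, 0.0846] wrist_force: [-0.4, 0.3, -0.7] 
ee_pos: [0.4739, -0.2767, 0.0789] wrist_force: [0.4, 0.3, -0.9] 
ee_pos: [0.474, -0.2767, 0.074] wrist_force: [0.4, 0.1, -1.0]
```

```bash
g(){ grep -E "ee_|wrist_f" | tr '\n' ' ';echo; };python3 -m creep '{"xyz":[[0,0,3],[0,0,3],[0,0,0]],"rotation":[[0,0,0],[0,0,0],[0,0,0]],"gripper":[255,255,255]}'|g;python3 -m creep '{"xyz":[[0,0,3],[0,0,2],[0,0,0]],"rotation":[[0,0,0],[0,0,0],[0,0,0]],"gripper":[255,255,255]}'|g;python3 -m creep '{"xyz":[[0,0,2],[0,0,0]],"rotation":[[0,0,0],[0,0,0]],"gripper":[255,255]}'|g
```

```text
ee_pos: [0.4739, -0.2767, 0.0679] wrist_force: [-0.5, -0.3, -0.6] 
ee_pos: [0.474, -0.2768, 0.063] wrist_force: [0.1, -0.2, -0.8] 
ee_pos: [0.474, -0.2768, 0.0611] wrist_force: [-0.9, -0.2, 0.2]
```

```bash
g(){ grep -E "ee_|wrist_f" | tr '\n' ' ';echo; };python3 -m creep '{"xyz":[[0,0,1.5],[0,0,0]],"rotation":[[0,0,0],[0,0,0]],"gripper":[255,255]}'|g;python3 -m creep '{"xyz":[[0,0,1],[0,0,0]],"rotation":[[0,0,0],[0,0,0]],"gripper":[255,255]}'|g;python3 -m creep '{"xyz":[[0,0,1],[0,0,0]],"rotation":[[0,0,0],[0,0,0]],"gripper":[255,255]}'|g;python3 -m creep '{"xyz":[[0,0,1],[0,0,0]],"rotation":[[0,0,0],[0,0,0]],"gripper":[255,255]}'|g
```

```text
ee_pos: [0.4741, -0.2768, 0.0597] wrist_force: [0.0, 0.3, -0.7] 
ee_pos: [0.4743, -0.277, 0.059] wrist_force: [0.5, 1.1, -0.3] 
ee_pos: [0.4745, -0.2773, 0.0586] wrist_force: [-1.1, -0.3, 3.9] 
ee_pos: [0.4747, -0.2776, 0.0584] wrist_force: [-1.0, -0.1, 6.5]
```

Contact on the pins. I'll ease off and release with a slight opening, then check.

```bash
g(){ grep -E "ee_|wrist_f|width" | tr '\n' ' ';echo; };python3 -m creep '{"xyz":[[0,0,-1],[0,0,0],[0,0,0],[0,0,0],[0,0,0]],"rotation":[[0,0,0],[0,0,0],[0,0,0],[0,0,0],[0,0,0]],"gripper":[255,112,108,104,104]}'|g;python3 -m creep '{"xyz":[[0,0,0],[0,0,0],[0,0,0]],"rotation":[[0,0,0],[0,0,0],[0,0,0]],"gripper":[100,96,96]}'|g
python3 - <<'E'
from h import *
from station import *
c=capture('wrist');s=state();P=wcloud(c);R=np.array(s['tcp_rot']);T=(P-np.array(s['ee_pos']))@R*1000
ok=(c['range_z']>0)
m=ok&(abs(T[...,0])<8)&(abs(T[...,1])<20)&(T[...,2]>-45)&(T[...,2]<-13.5);q=T[m]
print('z ext',np.percentile(q[:,2],[1,2,99]), 'world top',s['ee_pos'][2]*1000-np.percentile(q[:,2],1),'y',np.percentile(q[:,1],[1,99]))
for a in range(-45,-13,5):
    k=q[(q[:,2]>a)&(q[:,2]<=a+5)]
    if len(k)>5:print(a,len(k),np.percentile(k[:,0],[2,50,98]).round(1),np.percentile(k[:,1],[1,99]).round(1))
E
```

```text
ee_pos: [0.474, -0.2767, 0.0575] wrist_force: [-0.2, -0.2, 0.1] width: 0.0507 
ee_pos: [0.4742, -0.2769, 0.0579] wrist_force: [-0.2, 0.2, 0.5] width: 0.0534 
z ext [-36.09859224 -35.85526373 -13.80393766] world top 93.97900185470749 y [-19.3869116   19.03438698]
-40 217 [-3.6 -0.1  2.3] [-8.9  5.9]
-35 720 [-3.9  0.3  2.4] [-15.9  13.1]
-30 443 [-3.2  0.3  2.4] [-19.7  17.2]
-25 391 [-2.2  0.1  2.5] [-19.7  19.6]
-20 430 [-0.7 -0.1  7.1] [-18.9  19.4]
-15 127 [-0.6  0.   6.2] [-19.6  19.5]
```

Run:
```python
from h import *
from station import *
c=capture('wrist');s=state();P=wcloud(c);R=np.array(s['tcp_rot']);T=(P-np.array(s['ee_pos']))@R*1000
ok=(c['range_z']>0);W=P[...,2]*1000
m=ok&(T[...,0]>5)&(T[...,0]<14)&(abs(T[...,1])<17)&(W>60)&(W<85)
print('front plate',m.sum(),np.percentile(W[m],[2,50,90,98]).round(1),np.percentile(T[m][:,1],[1,99]))
m=ok&(abs(T[...,0])<5)&(abs(T[...,1])<5)&(W>82);print('filter top near y0',np.percentile(W[m],[50,90,98,99.5]).round(1))
```

```text
front plate 397 [60.5 75.4 77.  77.7] [-16.74500086  16.19828573]
filter top near y0 [92.7 93.8 94.4 94.6]
```

Relative to the plates (top 77 vs 75 mm true) the filter top reads 17.2 mm higher, against 17.5 mm nominal, so it is seated. Withdraw straight up and measure the arm.

```bash
python3 -m creep '{"xyz":[[0,0,0],[0,0,-15],[0,0,-30],[0,0,-40],[0,0,-40]],"rotation":[[0,0,0],[0,0,0],[0,0,0],[0,0,0],[0,0,0]],"gripper":[85,80,75,75,75]}';python3 -m creep '{"xyz":[[45,0,-30],[30,0,-20],[0,0,0]],"rotation":[[0,0,0],[0,0,0],[0,0,0]],"gripper":[110,180,208]}'
python3 - <<'E'
from h import *
from station import *
for nm in('wrist','top'):
    c=capture(nm);P=wcloud(c) if nm=='wrist' else cloud(c);H,S,V=cv2.split(cv2.cvtColor(c['img'],cv2.COLOR_BGR2HSV))
    L=(P-slot)@np.stack([hx,hy,[0,0,1]],1)*1000
    m=(c['range_z']>0)&((H<8)|(H>172))&(S>130)&(V>50)&(np.hypot(L[...,0]-56,L[...,1])<80)&(L[...,2]>80)&(L[...,2]<125)
    q=L[m]
    if len(q)<10: print(nm,len(q));continue
    mu=q.mean(0);u,sv,vt=np.linalg.svd(q[:,:2]-mu[:2],full_matrices=False);d=vt[0]*np.sign((mu[:2]-[56,0])@vt[0])
    ang=np.arctan2(d[1],d[0]);print(nm,len(q),'mean',mu.round(1),'phi',(np.pi-abs(ang)) if 1 else 0,np.degrees(ang),'ext',((q[:,:2]-[56,0])@d).min().round(1),((q[:,:2]-[56,0])@d).max().round(1),'perp',(d[0]*(mu[1])-d[1]*(mu[0]-56)).round(1))
    kd=(V<70)&(c['range_z']>0)&(L[...,2]>95)&(L[...,2]<122)&(np.hypot(L[...,0]-56,L[...,1])<75)&(np.hypot(L[...,0]-56,L[...,1])>35);print(' knob',kd.sum(),L[kd].mean(0).round(1) if kd.any() else '')
    g=(c['range_z']>0)&(abs(L[...,0])<8)&(abs(L[...,1])<24)&(L[...,2]>78)&(L[...,2]<100);print(' filter',g.sum(),np.percentile(L[g],[2,50,98],axis=0).round(1).tolist() if g.any() else '')
plan(slot+[0,0,.2],RH)
E
```

```text
time: 31.18
ee_pos: [0.4741, -0.2769, 0.1852]
tcp_rot: [[-0.797, 0.604, 0.003], [0.604, 0.797, -0.001], [-0.003, 0.001, -1.0]]
wrist_force: [1.0, -1.5, 0.4]
width: 0.0602
gripper_force: 0.0
time: 31.55
ee_pos: [0.4144, -0.2315, 0.237]
tcp_rot: [[-0.797, 0.604, 0.007], [0.604, 0.797, -0.005], [-0.008, 0.001, -1.0]]
wrist_force: [0.2, -1.1, -0.3]
width: 0.0163
gripper_force: 0.0
wrist 171 mean [ 57.6  -9.2 100.1] phi 1.9104696218982902 -70.53815377727382 ext -3.8 24.7 perp -1.6
 knob 0 
 filter 244 [[-0.8, -18.0, 78.7], [1.5, -2.7, 90.1], [5.1, 12.6, 94.0]]
top 90 mean [ 60.1 -24.4  98. ] phi 1.7699588761036644 -78.58882648754145 ext -7.4 55.3 perp -0.8
 knob 12 [ 64.3 -53.8 107.2]
 filter 42 [[-3.4, -19.7, 78.5], [-0.6, 0.2, 88.3], [2.8, 18.2, 93.0]]
rot tool [0.0006 0.0044 0.0005] | shift in old axes [-72.47   1.71  34.12] | in new axes [-72.62   1.77  33.8 ] | q [-37.3  -4.9  -1.6  93.1   0.   -0.2] F [ 0.   0.8 -0.2] w 0.0159 t 31.65
```

Top view: the filter is seated (centre ≈ (-0.6,0.2), top 93 mm), and the arm is at φ ≈ 100°. I'll turn the tool so the fingers straddle the knob.

```bash
python3 -m creep '{"xyz":[[0,0,0],[0,0,0],[0,0,0],[0,0,0],[0,0,0]],"rotation":[[0,0.004,-0.175],[0,0,-0.175],[0,0,-0.175],[0,0,-0.175],[0,0,-0.175]],"gripper":[185,185,185,185,185]}' 20;python3 -m creep '{"xyz":[[0,0,0],[0,0,0],[0,0,0],[0,0,0],[0,0,0]],"rotation":[[0,0,-0.175],[0,0,-0.175],[0,0,-0.175],[0,0,-0.175],[0,0,-0.175]],"gripper":[185,185,185,185,185]}'
cat >> h.py <<'E'
knob=slot+.066*hx-.0542*hy;RK=frame(az(242.8),DOWN)
E
python3 - <<'E'
from h import *
print(knob);plan(knob+[0,0,.17],RK)
E
```

```text
time: 32.28
ee_pos: [0.4143, -0.2317, 0.2313]
tcp_rot: [[-0.973, -0.23, -0.003], [-0.23, 0.973, 0.003], [0.003, 0.004, -1.0]]
wrist_force: [0.2, 0.1, -0.5]
width: 0.0233
gripper_force: 0.0
time: 32.9
ee_pos: [0.4143, -0.2317, 0.2313]
tcp_rot: [[-0.448, -0.894, -0.003], [-0.894, 0.448, 0.003], [-0.001, 0.004, -1.0]]
wrist_force: [0.8, 0.2, -0.4]
width: 0.0236
gripper_force: 0.0
[ 0.4933711  -0.35748348  0.        ]
rot tool [0.0045 0.0011 0.0107] | shift in old axes [  77.13 -127.26   60.65] | in new axes [  75.7  -127.81   61.31] | q [ -37.3   -4.4   -1.4   93.3    0.  -100.7] F [ 0.8  0.2 -0.4] w 0.0236 t 32.9
```

```bash
python3 -m creep '{"xyz":[[20,-32,15],[20,-32,15],[20,-32,15],[17,-31,15],[0,0,0]],"rotation":[[0.0045,0,0.01],[0,0,0],[0,0,0],[0,0,0],[0,0,0]],"gripper":[185,185,185,185,185]}'
python3 - <<'E'
from h import *
from station import *
plan(knob+[0,0,.102],RK)
c=capture('wrist');s=state();P=wcloud(c);R=np.array(s['tcp_rot']);T=(P-np.array(s['ee_pos']))@R*1000
H,S,V=cv2.split(cv2.cvtColor(c['img'],cv2.COLOR_BGR2HSV));W=P[...,2]
ok=(c['range_z']>0)&(W>.09)&(W<.125)&(np.linalg.norm(P-knob-[0,0,.105],axis=-1)<.03)
k=ok&(W>.104);print('knob',k.sum(),np.percentile(T[k],[2,50,98],axis=0).round(1).tolist() if k.any() else '')
r=ok&((H<8)|(H>172))&(S>130);print('red',r.sum(),np.percentile(T[r],[2,50,98],axis=0).round(1).tolist() if r.any() else '')
E
```

```text
time: 33.52
ee_pos: [0.4913, -0.3592, 0.1677]
tcp_rot: [[-0.463, -0.886, -0.003], [-0.886, 0.463, 0.004], [-0.002, 0.004, -1.0]]
wrist_force: [0.4, 0.3, 0.7]
width: 0.0236
gripper_force: 0.0
rot tool [ 0.0045  0.0023 -0.0065] | shift in old axes [-2.37 -1.32 65.66] | in new axes [-2.51 -1.04 65.66] | q [-4.250e+01  1.530e+01  1.250e+01  8.750e+01  1.000e-01 -1.049e+02] F [0.4 0.3 0.7] w 0.0236 t 33.52
knob 182 [[-3.2, -8.6, 55.6], [2.2, -4.3, 57.1], [5.7, 0.6, 64.7]]
red 447 [[-30.5, -9.7, 61.3], [-14.5, -3.8, 69.8], [6.6, 1.5, 71.1]]
```

```bash
python3 -m creep '{"xyz":[[0,-2.8,20],[0,0,20],[0,0,6],[0,0,0]],"rotation":[[0.0045,0,0],[0,0,0],[0,0,0],[0,0,0]],"gripper":[185,185,185,185]}'
python3 - <<'E'
from h import *
from station import *
c=capture('wrist');s=state();P=wcloud(c);R=np.array(s['tcp_rot']);T=(P-np.array(s['ee_pos']))@R*1000
W=P[...,2];ok=(c['range_z']>0)&(W>.104)&(W<.125)&(np.linalg.norm(P-knob-[0,0,.105],axis=-1)<.03)
q=T[ok&(T[...,2]>3)&(abs(T[...,1])<9)];print('knob',len(q),np.percentile(q,[2,50,98],axis=0).round(1).tolist());plan(knob+[0,0,.102],RK)
E
```

```text
time: 34.08
ee_pos: [0.4941, -0.359, 0.1269]
tcp_rot: [[-0.461, -0.887, 0.006], [-0.887, 0.461, -0.002], [-0.001, -0.006, -1.0]]
wrist_force: [0.0, 0.1, -0.1]
width: 0.0233
gripper_force: 0.0
knob 280 [[-2.5, -4.9, 14.2], [2.7, -0.3, 15.5], [6.2, 4.3, 23.1]]
rot tool [-0.0076  0.0005 -0.0046] | shift in old axes [-1.19  2.14 25.67] | in new axes [-1.22  1.93 25.69] | q [-4.240e+01  1.520e+01  7.800e+00  8.220e+01  1.000e-01 -1.049e+02] F [ 0.2 -0.7  0.7] w 0.0235 t 34.12
```

```bash
python3 -m creep '{"xyz":[[1,-0.3,10],[0,0,8],[0,0,4.5],[0,0,0]],"rotation":[[0,0,0],[0,0,0],[0,0,0],[0,0,0]],"gripper":[185,185,185,185]}';python3 -m creep '{"xyz":[[0,0,0],[0,0,0],[0,0,0]],"rotation":[[0,0,0],[0,0,0],[0,0,0]],"gripper":[205,225,225]}' 20
python3 - <<'E'
from h import *
plan(knob+[0,0,.102],RK)
E
```

```text
time: 34.62
ee_pos: [0.4939, -0.3603, 0.1034]
tcp_rot: [[-0.461, -0.887, 0.005], [-0.887, 0.461, -0.001], [-0.001, -0.005, -1.0]]
wrist_force: [-1.2, 0.0, 0.7]
width: 0.0236
gripper_force: 0.0
time: 35.0
ee_pos: [0.4944, -0.3607, 0.1046]
tcp_rot: [[-0.461, -0.887, 0.007], [-0.887, 0.461, -0.003], [-0.001, -0.007, -1.0]]
wrist_force: [0.2, -0.2, 0.9]
width: 0.0105
gripper_force: 0.0
rot tool [-0.0071  0.0005 -0.0048] | shift in old axes [-2.4   2.47  2.6 ] | in new axes [-2.41  2.44  2.61] | q [-4.25e+01  1.57e+01  5.80e+00  7.97e+01  1.00e-01 -1.05e+02] F [ 0.2 -0.2  0.9] w 0.0105 t 35.0
```

```bash
python3 -m creep '{"xyz":[[-0.6,8.1,0],[-0.6,8.1,0],[-0.6,8.1,0],[-0.6,8.1,0],[-0.6,8.1,0]],"rotation":[[-0.005,0,0.15],[0,0,0.15],[0,0,0.15],[0,0,0.15],[0,0,0.15]],"gripper":[225,225,225,225,225]}'
python3 - <<'E'
from h import *
from station import *
s=state();hinge=slot+.0573*hx-.0015*hy;d=np.array(s['ee_pos'])-hinge;a,b=d@hx,d@hy
x=np.array(s['tcp_rot'])[:,0]
print('r',np.hypot(a,b),'phi pos',np.arctan2(-b,-a),'phi tool',np.arctan2(-(x@hy),-(x@hx)),s['wrist_force'],s['width'],s['ee_pos'][2])
E
```

```text
time: 35.62
ee_pos: [0.4682, -0.3311, 0.1046]
tcp_rot: [[-0.944, -0.33, 0.002], [-0.33, 0.944, -0.001], [-0.002, -0.002, -1.0]]
wrist_force: [-0.7, -0.9, 0.2]
width: 0.0097
gripper_force: 0.3
r 0.0542960765810068 phi pos 1.04410115698136 phi tool 0.9851519438207887 [-0.6514981  -0.86650222  0.21197991] 0.009746111408340545 0.10461264529522685
```

```bash
python3 -m creep '{"xyz":[[-0.6,8.1,0],[-0.6,8.1,0],[-0.6,8.1,0],[-0.6,8.1,0],[-0.6,8.1,0]],"rotation":[[0,0,0.15],[0,0,0.15],[0,0,0.15],[0,0,0.15],[0,0,0.15]],"gripper":[225,225,225,225,225]}'; python3 -m creep '{"xyz":[[-0.4,6,0],[0,0,0]],"rotation":[[0,0,0.11],[0,0,0]],"gripper":[225,225]}'; python3 -m creep '{"xyz":[[-0.2,4,0],[0,0,0]],"rotation":[[0,0,0.07],[0,0,0]],"gripper":[225,225]}'
python3 - <<'E'
from h import *
from station import *
s=state();hinge=slot+.0573*hx-.0015*hy;d=np.array(s['ee_pos'])-hinge;a,b=d@hx,d@hy
x=np.array(s['tcp_rot'])[:,0]
print('r',np.hypot(a,b),'phi pos',np.arctan2(-b,-a),'phi tool',np.arctan2(-(x@hy),-(x@hx)),'Ftool',np.array(s['tcp_rot']).T@s['wrist_force'],s['width'])
E
```

```text
time: 36.25
ee_pos: [0.4694, -0.2912, 0.1045]
tcp_rot: [[-0.915, 0.402, 0.002], [0.402, 0.915, -0.001], [-0.002, 0.0, -1.0]]
wrist_force: [-0.5, 0.6, -0.4]
width: 0.0099
gripper_force: 0.3
time: 36.5
ee_pos: [0.4725, -0.2854, 0.1045]
tcp_rot: [[-0.869, 0.494, 0.002], [0.494, 0.869, 0.0], [-0.002, 0.001, -1.0]]
wrist_force: [1.2, 0.7, 0.7]
width: 0.0103
gripper_force: 0.3
time: 36.75
ee_pos: [0.4745, -0.2825, 0.1044]
tcp_rot: [[-0.833, 0.553, 0.002], [0.553, 0.833, -0.0], [-0.002, 0.001, -1.0]]
wrist_force: [-0.8, -0.4, -0.2]
width: 0.0104
gripper_force: 0.0
r 0.05182687457988665 phi pos 0.08443701703809878 phi tool 0.06281003318894271 Ftool [ 0.47396223 -0.78032421  0.1562982 ] 0.010430600792766866
```

```bash
g(){ grep -E "ee_|wrist_f" | tr '\n' ' ';echo; }; python3 -m creep '{"xyz":[[0.5,3,0],[0,0,0]],"rotation":[[0,0,0.06],[0,0,0]],"gripper":[225,225]}'|g; python3 -m creep '{"xyz":[[0,1,0],[0,0,0]],"rotation":[[0,0,0],[0,0,0]],"gripper":[225,225]}'|g; python3 -m creep '{"xyz":[[0,1,0],[0,0,0]],"rotation":[[0,0,0],[0,0,0]],"gripper":[225,225]}'|g; python3 -m creep '{"xyz":[[0,1,0],[0,0,0]],"rotation":[[0,0,0],[0,0,0]],"gripper":[225,225]}'|g
```

```text
ee_pos: [0.4758, -0.2798, 0.1043] wrist_force: [-0.2, 0.2, -0.3] 
ee_pos: [0.4762, -0.279, 0.1043] wrist_force: [0.3, -0.0, 0.9] 
ee_pos: [0.4764, -0.2788, 0.1043] wrist_force: [-2.1, -2.5, 1.0] 
ee_pos: [0.4765, -0.2786, 0.1043] wrist_force: [-2.7, -5.5, 1.0]
```

The stop is reached (6 N along -y, at the slot's centre line). One firm nudge, open in place, lift off and check.

```bash
python3 -m creep '{"xyz":[[0,0.7,0],[0,0,0],[0,-2,0],[0,0,0],[0,0,0]],"rotation":[[0,0,0],[0,0,0],[0,0,0],[0,0,0],[0,0,0]],"gripper":[225,225,195,180,180]}'; python3 -m creep '{"xyz":[[0,0,-10],[0,0,-25],[0,0,-40],[40,0,-40],[60,0,0]],"rotation":[[0,0,0],[0,0,0],[0,0,0],[0,0,0],[0,0,0]],"gripper":[180,180,180,180,180]}'; python3 -m creep '{"xyz":[[60,0,0],[60,0,0],[0,0,0]],"rotation":[[0,0,0],[0,0,0],[0,0,0]],"gripper":[180,180,180]}'
python3 - <<'E'
from h import *
from station import *
c=capture('top');P=cloud(c);H,S,V=cv2.split(cv2.cvtColor(c['img'],cv2.COLOR_BGR2HSV))
L=(P-slot)@np.stack([hx,hy,[0,0,1]],1)*1000
m=(c['range_z']>0)&((H<8)|(H>172))&(S>130)&(V>50)&(np.hypot(L[...,0]-56,L[...,1])<80)&(L[...,2]>80)&(L[...,2]<125);q=L[m]
if len(q)>5:
    r=np.polyfit(q[:,0],q[:,1],1);print('red',len(q),np.percentile(q,[5,50,95],axis=0).round(1).tolist(),'phi',np.arctan(r[0]))
g=(c['range_z']>0)&(abs(L[...,0])<8)&(abs(L[...,1])<24)&(L[...,2]>76)&(L[...,2]<97)&~m;print('filter',g.sum(),np.percentile(L[g],[2,50,98],axis=0).round(1).tolist() if g.any() else '')
cv2.imwrite('pics/top_end.png',cv2.resize(c['img'][80:300,100:400],None,fx=2.6,fy=2.6,interpolation=cv2.INTER_CUBIC))
d=pickle.load(open('c0.pkl','rb'))['top'];df=cv2.absdiff(d['img'],c['img']).max(2)>50
for k in cv2.findContours(cv2.dilate(df.astype(np.uint8),np.ones((3,3))),0,1)[0]:
    if cv2.contourArea(k)>25: print('changed',cv2.boundingRect(k))
E
```

```text
time: 38.38
ee_pos: [0.477, -0.2776, 0.1041]
tcp_rot: [[-0.797, 0.604, 0.002], [0.604, 0.797, 0.001], [-0.001, 0.002, -1.0]]
wrist_force: [-0.3, 0.2, 0.5]
width: 0.0251
gripper_force: 0.0
time: 39.0
ee_pos: [0.3987, -0.2191, 0.2242]
tcp_rot: [[-0.797, 0.604, 0.01], [0.604, 0.797, -0.005], [-0.011, 0.002, -1.0]]
wrist_force: [-0.4, -0.7, 0.4]
width: 0.0252
gripper_force: 0.0
time: 39.38
ee_pos: [0.2989, -0.1431, 0.2199]
tcp_rot: [[-0.797, 0.604, 0.004], [0.604, 0.797, -0.001], [-0.004, 0.002, -1.0]]
wrist_force: [1.2, -0.6, 0.5]
width: 0.0251
gripper_force: 0.0
red 100 [[-1.6, -6.0, 94.7], [31.3, -0.1, 97.3], [57.8, 4.5, 103.2]] phi -0.029594235080664225
filter 31 [[-3.5, -19.9, 77.8], [-0.7, 6.1, 85.4], [4.9, 18.6, 93.2]]
changed (375, 371, 17, 13)
changed (470, 344, 7, 21)
changed (496, 338, 16, 25)
changed (431, 333, 28, 51)
changed (179, 331, 97, 53)
changed (307, 273, 102, 111)
changed (270, 213, 15, 16)
changed (359, 199, 24, 21)
changed (385, 197, 17, 12)
```

```bash
python3 -c "
from station import *
print(hand_in())"
```

```text
the job is handed in; nothing more can be done
None
```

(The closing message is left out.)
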